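# File the oil filters into the row jig and set its ratchet lever

## Robot

A 7-joint arm with a two-finger parallel gripper is mounted at the origin on a cart in front of the work surface, level with it; the furniture and walls round the work are solid. World frame = base frame: x ahead of the robot, y to its left, z up, the work surface at z = 0. Lengths are in m, angles in rad, forces in N, time in s.
With the tool pointing down it reaches from about 0.4 to 0.85 m from the base axis. Payload 4.5 kg.
Tool frame: the origin (TCP) lies between the finger pads; the fingertips stand 22 mm ahead of it and the grasp point (between the pads) lies 3 mm ahead of it; x points along the fingers, y is the direction in which the jaws open and shut, and the axes are right-handed (so a half turn about x gives the same grasp; the last joint's range is limited). The gripper opens to 85 mm and grips with 20 to 120 N. Pads are 22 mm wide; open, the fingers measure 114 mm over their backs; the gripper's body (76 mm by 85 mm) begins 54 mm behind the grasp point. The pads swing forward as they close: fully open they stand 13 mm farther back than shut.
Start: joints at [1.254, 0.689, -0.195, 1.565, 0.157, 0.902, -0.215], TCP at [0.215, -0.587, 0.253] pointing down, gripper open.
Joint ranges: [-3.01, 3.01], [-0.46, 2.08], [-1.47, 1.51], [0.13, 2.56], [-1, 4.14], [0.04, 2.09], [-2.66, 2.66]. Speed limits (rad/s): [2.57, 2.57, 3.14, 3.14, 3.14, 3.14, 3.14].

## Interface

Orientations are given as a rotation vector (axis times angle).
In Python, from cell import env gives the robot as it stands. The module is installed in compiled form; this text tells all that it offers.
- The arm moves only by the tool step_arm, never from a script. Its argument "steps" is a list of rows, each a list of 3 entries, a list of its own where there are three numbers: the closure, from -1 (fully open) to 1 (shut), then the shift along the tool's x, y, z normalised to -1 to 1, where 1 is 0.15 m, then the turn, a rotation vector about the tool's x, y, z normalised to -1 to 1, where 1 is 45 degrees. A call has 1 to 12 rows; each row shifts and turns the pose as measured when the row begins, along the tool's axes as they then stand; what a row does not reach is not made up. A row lasts 1/12 s, in which the tool goes at most 41.7 mm and 7.16 degrees, less where a joint would pass 70% of its speed; a pose out of reach is approached as far as the arm can. A call with a number of a shift or a turn outside -1 to 1 is refused whole. A call with a gripper value outside its range is refused whole. The fingers move at their own pace and stop on an object; "newtons" is the grip in N (left out, the last holds). Time passes only in rows, so rows that do not move let the fingers close. It gives the time, the measured TCP pose, the force and the opening at its end, in the units of the state.
- env.get_state(): the state, without advancing time (a new reading comes with each control period).
- env.read_camera(name): name is "side" or "top" or "wrist"; returns the picture (384x512x3 uint8, red, green, blue); there is no depth.
- env.get_calibration(name): a dict with "camera_matrix" (3x3 intrinsics, pixels), "dist" ([k1, k2, p1, p2, k3] as OpenCV has them; the pictures are not rectified), "position" and "rotation" of the camera in the world; the wrist camera has in their place "T_tool_cam" (4x4, takes a point from camera to tool coordinates, whose origin is the TCP and whose axes are the tool frame's). Camera axes: x right, y up, looking along -z (the intrinsics and any distortion apply to the point x, -y, -z); pixel columns grow to the right and rows downward; lengths in m; the calibration is good to about 2 mm. A picture is of the moment at which its call begins: read the wrist's pose just before it. get_calibration takes no time and is no camera call.
- env.finish_job(): hands the job in, once; it reports no verdict.
Trained networks look in the newest picture that a camera, given by its name, has taken for a name from the list of things; names that differ only in an ending like _2 or _b are one class to them, and where a whole thing is asked for, a point or a joint stands for the part that bears it (a point fixed in the world has none). Each returns a list of dicts, best first, with "p" (0 to 1); they miss things now and then, are a little off and sometimes report something else, mostly with a low value. They report only what shows in the picture. A call takes as long as a camera call.
- env.look_for(camera, thing): "bbox" ([left, top, right, bottom] in pixels, round what is visible of it).
- env.pinpoint(camera, thing): "pixel" ([column, row] in pixels: a listed point, or the origin of a listed thing).
The state is a dict: "time": time; "joints": joint angles; "dq": joint speeds; "joint_efforts": joint torques, N m; "eef_pos": TCP position; "tool_rot": TCP orientation; "wrist_force": force on the tool from outside, world axes, zero at the start; "wrist_torque": the same for the moment, N m; "width": finger opening in m.
Only numpy, scipy, OpenCV 4.12 (cv2) and the standard library are available. Lean on these libraries where they do the work, as an engineer would, in place of code of your own. Each camera call takes 0.05 s, during which the arm holds its last target.

## Task

Push the two oil filters along the counter, upright, without lifting them and one after the other, into single file between the guide rails of the row jig, the first up against the end stop and the second up against the first. Then turn the jig's ratchet lever by its black knob onward from where it rests by exactly three clicks, no more, to bring the near rail in, and finish while still holding the knob there: do not let go. Leave the other things on the bench where they are.

Things in the scene. Friction and masses are not known exactly. Their poses are not given: they have to be found in the camera images.
- row_jig: Fixed metal jig. Origin on the counter, mid-lane, at the end stop's inner face. +y runs along the lane from the stop out of the open mouth (roughly world +y), +x across it, away from the robot. Filters slide on the bare counter between rails 22 mm high, 87 mm apart at most (the near rail moves in 1.2 mm a click). Stop: 50 mm high, 16 mm thick. Beyond it an 8 mm plate carries the lever.
- lane_end (a point): Middle of the end stop's inner face, 43.5 mm above the counter (half a filter's height).
- lane_mouth (a point): Middle of the lane's mouth, 185 mm out from lane_end along the lane, same height. The rails are straight for 150 mm from the stop, then flare outwards up to the mouth.
- oil_filter_a_mid (a point): White oil filter, an upright cylinder 75 mm in diameter and 87 mm high, about 0.3 kg, too wide for most grippers, to be pushed; this point is its centre, half-way up. Either filter may be the nearer to the lane mouth, and either may go in first.
- oil_filter_b_mid (a point): Orange oil filter of the same size; this point is its centre, half-way up.
- ratchet_lever: Steel lever on an upright pivot; origin on the pivot at counter height, own +x along the arm to the knob, 110 mm out. It turns only anticlockwise seen from above (yaw grows, knob moves toward the end stop); a pawl stops it turning back but for a little play. It starts at rest on one of its first three teeth; the pawl housing by it is 30 mm high. lever_knob tells how the clicks feel.
- lever_knob (a point): Black round upright knob, 18 mm across, from 33 to 95 mm above the counter; this point is on its axis at 70 mm. The arm under it is up to 32 mm high. One click about every 0.25 rad (27 mm at the knob): the push rises over each tooth to 10 to 14 N, then drops at once as the pawl falls in, and the knob pulls ahead with about 5 N for some 6 mm. Stop within 0.15 rad after the third.
- wrench: Bystander: combination wrench 168x32x9 mm lying loose; leave alone.
- part_box_d: Bystander: small carton 67x66x56 mm; leave alone.
- spark_plug_a: Bystander: loose spark plug 80x24x21 mm; leave alone.

How it is judged:
By the outcome, as a careful person would: the job done as asked, in the order asked, and still so for the second after the job is handed in, while the arm keeps its last pose, push and grip.
It also fails if it takes over 72 s, if anything falls off the work surface, if the arm or the gripper's body presses on something with over 40 N, if the wrist force passes 120 N, or if a joint passes its speed limit or range.

## Working session

There is one attempt and no reset: what is moved stays moved. The work goes in short steps, Python scripts to look and compute and a tool call to move; the robot and the scene stay as the last step left them, time stands still between calls to the robot, and variables do not carry over. Pictures are saved under pics/ and viewed, and the job is handed in when it is done.

Besides the shell and the picture viewer there is one more tool, called after "Request:" as name(argument=value, ...), one argument or row to a line, values as JSON. step_arm: Moves the arm, as the interface text tells. Scaled input: -1 to 1 covers 0.15 m each way for a shift and 45 degrees each way for a turn. Its arguments: {"type":"object","properties":{"steps":{"type":"array"},"newtons":{"type":"number"}},"required":["steps"]}

```bash
mkdir -p pics
cat > h.py <<'E'
import numpy as np, cv2
from cell import env
from scipy.spatial.transform import Rotation as R
def cam(name):
    c=env.get_calibration(name); K=np.array(c["camera_matrix"]); d=np.array(c["dist"],float)
    if name=="wrist":
        s=env.get_state(); T=np.eye(4); T[:3,:3]=R.from_rotvec(s["tool_rot"]).as_matrix(); T[:3,3]=s["eef_pos"]
        T=T@np.array(c["T_tool_cam"]); return K,d,T[:3,3],T[:3,:3]
    return K,d,np.array(c["position"]),np.array(c["rotation"]).reshape(3,3) if np.size(c["rotation"])==9 else R.from_rotvec(c["rotation"]).as_matrix()
def ray(name,px):
    K,d,p,Rm=cam(name); u=cv2.undistortPoints(np.array([[px]],float),K,d)[0,0]
    v=Rm@np.array([u[0],-u[1],-1]); return p,v/np.linalg.norm(v)
def onz(name,px,z):
    p,v=ray(name,px); return p+v*(z-p[2])/v[2]
def proj(name,P):
    K,d,p,Rm=cam(name); q=(np.atleast_2d(P)-p)@Rm; q=q*[1,-1,-1]
    return cv2.projectPoints(q,np.zeros(3),np.zeros(3),K,d)[0][:,0]
def tri(rs):
    A=np.zeros((3,3));b=np.zeros(3)
    for p,v in rs:
        M=np.eye(3)-np.outer(v,v);A+=M;b+=M@p
    return np.linalg.solve(A,b)
def save(name,fn):
    im=env.read_camera(name); cv2.imwrite("pics/"+fn,im[:,:,::-1]); return im
def st():
    s=env.get_state(); print({k:np.round(s[k],4).tolist() for k in ["time","joints","eef_pos","tool_rot","wrist_force","width"]}); return s
E
python3 - <<'E'
from h import *
s=st(); print(R.from_rotvec(s["tool_rot"]).as_matrix().round(3))
for n in ["top","side"]:
    save(n,n+"1.png")
    print(n,cam(n)[2])
    for t,z in [("oil_filter_a_mid",.0435),("oil_filter_b_mid",.0435),("lane_end",.0435),("lane_mouth",.0435),("lever_knob",.07),("ratchet_lever",0),("row_jig",0),("wrench",0.005),("part_box_d",0.028),("spark_plug_a",0.01)]:
        r=env.pinpoint(n,t); print(t,[(np.round(q["pixel"]),round(q["p"],2),onz(n,q["pixel"],z).round(3)) for q in r[:3]])
E
```

```text
{'time': 0.0, 'joints': [1.2538, 0.69, -0.1945, 1.5664, 0.1573, 0.9025, -0.2151], 'eef_pos': [0.2145, -0.5863, 0.2524], 'tool_rot': [2.0309, 0.362, -2.0318], 'wrist_force': [0.874, 0.4271, 0.402], 'width': 0.0855}
[[-0.001  0.344 -0.939]
 [ 0.002 -0.939 -0.344]
 [-1.    -0.002  0.   ]]
top [0.44668247 0.05623846 1.14757776]
oil_filter_a_mid [(array([133., 172.]), 0.75, array([0.574, 0.407, 0.044]))]
oil_filter_b_mid [(array([192., 202.]), 0.73, array([0.489, 0.239, 0.044]))]
lane_end [(array([301., 223.]), 0.75, array([ 0.425, -0.061,  0.044]))]
lane_mouth [(array([300., 226.]), 0.62, array([ 0.416, -0.057,  0.044]))]
lever_knob [(array([356., 200.]), 0.59, array([ 0.485, -0.209,  0.07 ]))]
ratchet_lever [(array([342., 239.]), 0.81, array([ 0.375, -0.182,  0.   ]))]
row_jig [(array([297., 227.]), 0.56, array([ 0.413, -0.055,  0.   ]))]
wrench [(array([343., 238.]), 0.7, array([ 0.379, -0.185,  0.005])), (array([184., 254.]), 0.62, array([0.34 , 0.268, 0.005]))]
part_box_d [(array([329., 138.]), 0.87, array([ 0.662, -0.149,  0.028]))]
spark_plug_a [(array([332., 163.]), 0.49, array([ 
[... 353 characters left out ...]
nd [(array([222., 232.]), 0.61, array([ 0.423, -0.068,  0.043]))]
lane_mouth []
lever_knob [(array([244., 276.]), 0.56, array([ 0.49 , -0.213,  0.07 ])), (array([295., 281.]), 0.18, array([ 0.594, -0.219,  0.07 ]))]
ratchet_lever [(array([199., 279.]), 0.74, array([ 0.384, -0.174,  0.   ])), (array([215., 160.]), 0.19, array([0.345, 0.282, 0.   ]))]
row_jig [(array([225., 242.]), 0.64, array([ 0.424, -0.06 ,  0.   ])), (array([223., 228.]), 0.19, array([ 0.414, -0.014,  0.   ]))]
wrench [(array([212., 162.]), 0.8, array([0.339, 0.26 , 0.005]))]
part_box_d [(array([329., 277.]), 0.94, array([ 0.667, -0.171,  0.028]))]
spark_plug_a [(array([296., 282.]), 0.77, array([ 0.598, -0.177,  0.01 ]))]
```

View pics/top1.png

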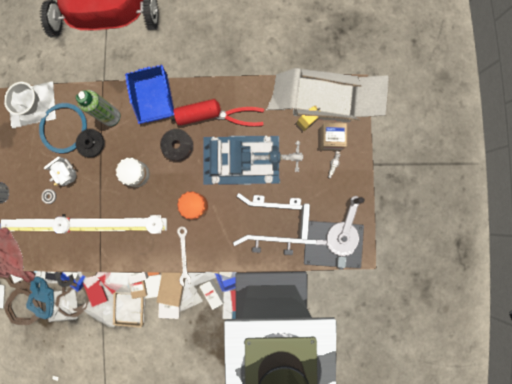

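View pics/side1.png

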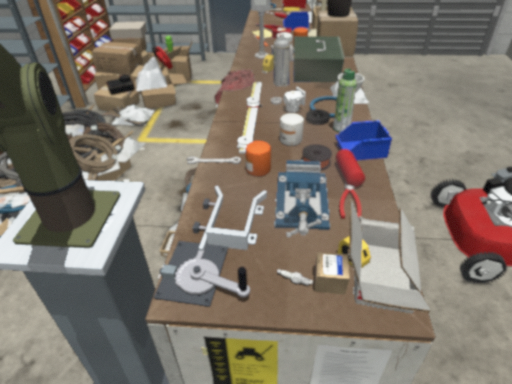

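Run:
```python
from h import *
im=cv2.imread("pics/top1.png")
c=im[140:280,110:390]; cv2.imwrite("pics/topz.png",cv2.resize(c,(784,392),interpolation=cv2.INTER_CUBIC))
im=cv2.imread("pics/side1.png")
c=im[120:310,150:360]; cv2.imwrite("pics/sidez.png",cv2.resize(c,(660,597),interpolation=cv2.INTER_CUBIC))
```

```text
(no output)
```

View pics/topz.png

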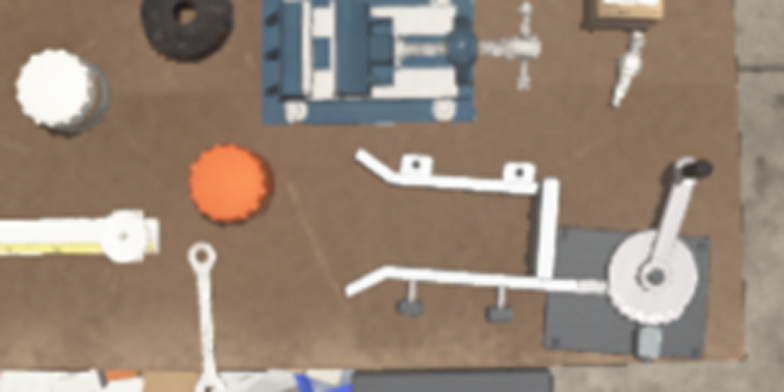

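View pics/sidez.png

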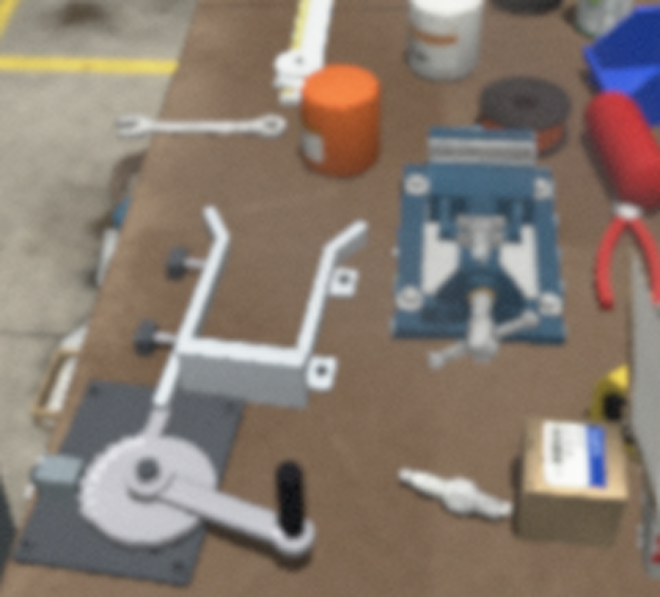

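Run:
```python
from h import *
def z(u,v,h): return onz("top",[110+u/2.8,140+v/2.8],h)
F=[z(392,184,.022),z(536,192,.022)]; N=[z(388,268,.022),z(537,277,.022)]; S=[z(544,180,.05),z(540,276,.05)]
print(F,N,S)
d=(F[0]-F[1])+(N[0]-N[1]); d/=np.linalg.norm(d); n=np.array([d[1],-d[0],0]); print("lane",d,n)
for P in F+N+S: print((P@d).round(4),(P@n).round(4))
print("flare",z(358,157,.022),z(347,288,.022))
print("knob top",z(700,169,.095),"arm end",z(684,172,.03),"pivot",z(655,277,.035))
print("filt b", z(228,183,.087),"a",z(58,90,.087))
for n_,t in [("oil_filter_a_mid",0),("oil_filter_b_mid",0),("lane_end",0),("lever_knob",0)]:
    rs=[ray(c,env.pinpoint(c,n_)[0]["pixel"]) for c in ["top","side"]]; print(n_,tri(rs).round(4))
```

```text
[array([0.47545481, 0.07880813, 0.022     ]), array([ 0.46484485, -0.06534463,  0.022     ])] [array([0.39160134, 0.08420605, 0.022     ]), array([ 0.37990978, -0.06448275,  0.022     ])] [array([ 0.47597247, -0.0704377 ,  0.05      ]), array([ 0.38248311, -0.06443018,  0.05      ])]
lane [0.07593569 0.99711272 0.        ] [ 0.99711272 -0.07593569  0.        ]
0.1147 0.4681
-0.0299 0.4685
0.1137 0.3841
-0.0354 0.3837
-0.0341 0.4799
-0.0352 0.3863
flare [0.50313719 0.11249415 0.022     ] [0.37228916 0.12550769 0.022     ]
knob top [ 0.48228778 -0.21356139  0.095     ] arm end [ 0.48179785 -0.2138409   0.03      ] pivot [ 0.37805661 -0.18057505  0.035     ]
filt b [0.47731183 0.23314153 0.087     ] a [0.56953434 0.39858129 0.087     ]
oil_filter_a_mid [0.5767 0.4099 0.0334]
oil_filter_b_mid [0.4874 0.2379 0.0476]
lane_end [ 0.423  -0.0622  0.0371]
lever_knob [ 0.4872 -0.2095  0.0653]
```

```bash
cat >> h.py <<'E'
from scipy.optimize import minimize
D=np.array([0.0759,0.9971,0]); N_=np.array([0.9971,-0.0759,0])
def sn(P): return np.round([np.dot(P,D),np.dot(P,N_)],4)
def W(s,n,z): return s*D+n*N_+np.array([0,0,z])
def plan(wps,maxstep=.040,maxdeg=7.0,cur=None):
    s=env.get_state(); p=np.array(s["eef_pos"]); M=R.from_rotvec(s["tool_rot"]).as_matrix()
    rows=[]
    for P,yaw in wps:
        P=np.array(P,float)
        ty=np.array([np.cos(np.radians(yaw)),np.sin(np.radians(yaw)),0]); tx=np.array([0,0,-1.]); Mt=np.stack([tx,ty,np.cross(tx,ty)],1)
        rv=R.from_matrix(M.T@Mt).as_rotvec(); k=int(np.ceil(max(np.linalg.norm(P-p)/maxstep,np.degrees(np.linalg.norm(rv))/maxdeg,1)-1e-6))
        for i in range(k):
            dp=M.T@((P-p)/(k-i)); rv=R.from_matrix(M.T@Mt).as_rotvec()/(k-i)
            a=np.round(dp/.15,3); t=np.round(rv/(np.pi/4),3)
            rows.append([a.tolist(),t.tolist()]); p=p+M@(a*.15); M=M@R.from_rotvec(t*np.pi/4).as_matrix()
    for r in rows: print(r)
    print("end",p.round(4),len(rows))
def cyl(cam_,x,y,r=.0375,h=.087):
    a=np.linspace(0,2*np.pi,40); P=np.concatenate([np.stack([x+r*np.cos(a),y+r*np.sin(a),0*a+z],1) for z in (0,h)])
    q=proj(cam_,P); return cv2.convexHull(q.astype(np.float32))
def fitcyl(cam_,mask,x,y):
    S=4
    m=cv2.resize(mask.astype(np.float32),None,fx=S,fy=S)
    def f(v):
        c=np.zeros(m.shape,np.float32); cv2.fillConvexPoly(c,np.round(((cyl(cam_,*v)+.5)*S-.5)*16).astype(np.int32),1.0,shift=4)
        return np.abs(c-m).sum()/c.sum()
    r=minimize(f,[x,y],method="Nelder-Mead",options=dict(initial_simplex=[[x,y],[x+.01,y],[x,y+.01]],xatol=2e-4)); return r.x.round(4),round(r.fun,3)
def mask(im,col,x,y,cam_):
    hsv=cv2.cvtColor(im,cv2.COLOR_RGB2HSV)
    H,Sx,V=[hsv[:,:,i].astype(int) for i in range(3)]
    m=((H<14)&(Sx>150)&(V>110)) if col=="o" else ((Sx<60)&(V>110))
    roi=np.zeros(m.shape,np.uint8); cv2.fillConvexPoly(roi,cyl(cam_,x,y,.052,.1).astype(np.int32),1); m=m&(roi>0)
    m=cv2.morphologyEx(m.astype(np.uint8),cv2.MORPH_CLOSE,np.ones((3,3)))
    return m
E
python3 - <<'E'
from h import *
for c in ["top","side"]:
    im=cv2.imread(f"pics/{c}1.png")[:,:,::-1].copy()
    for col,x,y in [("o",.485,.238),("w",.575,.403)]:
        m=mask(im,col,x,y,c); print(c,col,m.sum(),fitcyl(c,m,x,y))
print(sn([.487,.238,0]),sn([.577,.403,0]))
plan([([.5,-.2,.2],-40),([.53,.1,.16],-4.35),([.505,.297,.12],-4.35)])
E
```

```text
top o 622 (array([0.478 , 0.2365]), np.float64(0.145))
top w 746 (array([0.5747, 0.4071]), np.float64(0.12))
side o 663 (array([0.484 , 0.2459]), np.float64(0.27))
side w 783 (array([0.5818, 0.4157]), np.float64(0.226))
[0.2743 0.4675] [0.4456 0.5447]
[[0.027, -0.136, -0.206], [-0.051, 0.0, -0.0]]
[[0.027, -0.128, -0.211], [-0.051, 0.0, -0.0]]
[[0.027, -0.119, -0.216], [-0.051, 0.0, -0.0]]
[[0.027, -0.11, -0.22], [-0.051, 0.0, -0.0]]
[[0.027, -0.102, -0.225], [-0.051, 0.0, -0.0]]
[[0.028, -0.092, -0.228], [-0.051, 0.0, -0.0]]
[[0.027, -0.083, -0.232], [-0.051, 0.0, -0.0]]
[[0.028, -0.074, -0.235], [-0.051, 0.0, -0.0]]
[[0.027, -0.065, -0.238], [-0.051, 0.0, -0.0]]
[[0.028, -0.055, -0.24], [-0.051, 0.0, -0.0]]
[[0.027, -0.045, -0.242], [-0.051, 0.0, -0.0]]
[[0.028, -0.035, -0.244], [-0.052, 0.0, -0.0]]
[[0.027, -0.026, -0.246], [-0.051, 0.0, -0.0]]
[[0.033, -0.142, -0.208], [-0.099, 0.0, -0.0]]
[[0.033, -0.125, -0.218], [-0.099, 0.0, -0.0]]
[[0.033, -0.108, -0.227], [-0.099, 0.0, -0.0]]
[[0.034, -0.09, -0.234], [-0.099, 0.0, -0.0]]
[[0.033, -0.071, -0.241], [-0.099, 0.0, -0.0]]
[[0.034, -0.052, -0.246], [-0.099, 0.0, -0.0]]
[[0.033, -0.033, -0.249], [-0.099, 0.0, -0.0]]
[[0.034, -0.014, -0.25], [-0.1, 0.0, -0.0]]
[[0.044, -0.044, -0.216], [0.0, 0.0, -0.0]]
[[0.044, -0.044, -0.216], [0.0, 0.0, -0.0]]
[[0.045, -0.044, -0.216], [0.0, 0.0, -0.0]]
[[0.044, -0.045, -0.216], [0.0, 0.0, -0.0]]
[[0.045, -0.044, -0.217], [0.0, 0.0, -0.0]]
[[0.044, -0.045, -0.216], [0.0, 0.0, -0.0]]
end [0.5049 0.297  0.1201] 27
```

Request:
step_arm(
  steps=[
    [-0.3,[0.027,-0.136,-0.206],[-0.051,0,0]],
    [-0.3,[0.027,-0.128,-0.211],[-0.051,0,0]],
    [-0.3,[0.027,-0.119,-0.216],[-0.051,0,0]],
    [-0.3,[0.027,-0.11,-0.22],[-0.051,0,0]],
    [-0.3,[0.027,-0.102,-0.225],[-0.051,0,0]],
    [-0.3,[0.028,-0.092,-0.228],[-0.051,0,0]],
    [-0.3,[0.027,-0.083,-0.232],[-0.051,0,0]],
    [-0.3,[0.028,-0.074,-0.235],[-0.051,0,0]],
    [-0.3,[0.027,-0.065,-0.238],[-0.051,0,0]],
    [-0.3,[0.028,-0.055,-0.24],[-0.051,0,0]],
    [-0.3,[0.027,-0.045,-0.242],[-0.051,0,0]],
    [-0.3,[0.028,-0.035,-0.244],[-0.052,0,0]],
  ],
)

```text
time: 2.5
eef_pos: [0.4818, -0.2286, 0.2002]
tool_rot: [1.721, 0.748, -1.731]
wrist_force: [0.4, -0.3, -0.2]
width: 0.0556
```

Run:
```python
from h import *
st()
plan([([.53,.1,.16],-4.35),([.505,.307,.14],-4.35)])
```

```text
{'time': 2.5, 'joints': [0.4923, 0.6475, -0.2339, 1.9026, 0.269, 0.6163, -0.6561], 'eef_pos': [0.4818, -0.2286, 0.2002], 'tool_rot': [1.721, 0.7477, -1.7306], 'wrist_force': [0.4293, -0.3455, -0.2301], 'width': 0.0556}
[[0.026, -0.138, -0.204], [-0.094, 0.002, -0.001]]
[[0.027, -0.123, -0.214], [-0.094, 0.002, -0.001]]
[[0.027, -0.106, -0.222], [-0.094, 0.002, -0.001]]
[[0.027, -0.09, -0.229], [-0.094, 0.002, -0.001]]
[[0.028, -0.073, -0.235], [-0.094, 0.002, -0.001]]
[[0.028, -0.055, -0.24], [-0.094, 0.002, -0.001]]
[[0.029, -0.037, -0.243], [-0.094, 0.002, -0.001]]
[[0.029, -0.019, -0.246], [-0.094, 0.002, -0.001]]
[[0.03, -0.001, -0.246], [-0.094, 0.001, -0.001]]
[[0.022, -0.045, -0.227], [0.0, 0.0, -0.0]]
[[0.022, -0.045, -0.227], [0.0, 0.0, -0.0]]
[[0.022, -0.045, -0.227], [0.0, 0.0, -0.0]]
[[0.022, -0.045, -0.227], [0.0, 0.0, -0.0]]
[[0.022, -0.045, -0.228], [0.0, 0.0, -0.0]]
[[0.023, -0.046, -0.227], [0.0, 0.0, -0.0]]
end [0.505 0.307 0.14 ] 15
```

Tracking is near exact.

Request:
step_arm(
  steps=[
    [-0.3,[0.026,-0.138,-0.204],[-0.094,0,0]],
    [-0.3,[0.027,-0.123,-0.214],[-0.094,0,0]],
    [-0.3,[0.027,-0.106,-0.222],[-0.094,0,0]],
    [-0.3,[0.027,-0.09,-0.229],[-0.094,0,0]],
    [-0.3,[0.028,-0.073,-0.235],[-0.094,0,0]],
    [-0.3,[0.028,-0.055,-0.24],[-0.094,0,0]],
    [-0.3,[0.029,-0.037,-0.243],[-0.094,0,0]],
    [-0.3,[0.029,-0.019,-0.246],[-0.094,0,0]],
    [-0.3,[0.03,0,-0.246],[-0.094,0,0]],
    [-0.3,[0.02,-0.045,-0.227],[0,0,0]],
    [-0.3,[0.02,-0.045,-0.227],[0,0,0]],
    [-0.3,[0.02,-0.045,-0.227],[0,0,0]],
  ],
)

```text
time: 3.5
eef_pos: [0.5217, 0.2251, 0.1462]
tool_rot: [1.239, 1.165, -1.232]
wrist_force: [0.7, -0.6, 0.1]
width: 0.0554
```

Run:
```python
from h import *
st()
im=save("wrist","w1.png")
for t in ["oil_filter_b_mid","oil_filter_a_mid"]:
    print(t,[(np.round(q["pixel"]),round(q["p"],2),onz("wrist",q["pixel"],.0435).round(4)) for q in env.pinpoint("wrist",t)])
m=mask(im,"o",.482,.24,"wrist"); print(m.sum(),fitcyl("wrist",m,.482,.24))
```

```text
{'time': 3.5, 'joints': [-0.3318, 0.7706, -0.286, 1.8419, 0.4085, 0.5791, -0.9278], 'eef_pos': [0.5217, 0.2251, 0.1462], 'tool_rot': [1.2395, 1.165, -1.2324], 'wrist_force': [0.6916, -0.5738, 0.1372], 'width': 0.0554}
oil_filter_b_mid []
oil_filter_a_mid []
12144 (array([0.483, 0.243]), np.float64(0.202))
```

View pics/w1.png

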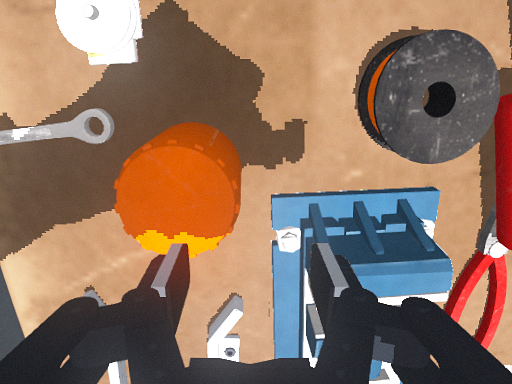

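```bash
sed -i 's/(H<14)&(Sx>150)&(V>110)/((H<26)\&(Sx>185)\&(V>90))/' h.py
python3 - <<'E'
from h import *
st()
im=cv2.imread("pics/w1.png")[:,:,::-1].copy()
m=mask(im,"o",.482,.24,"wrist"); r=fitcyl("wrist",m,.482,.24);print(m.sum(),r,sn([*r[0],0]))
o=im[:,:,::-1].copy(); o[m>0]=(255,0,255); cv2.polylines(o,[cyl("wrist",*r[0]).astype(int)],True,(0,255,0)); cv2.imwrite("pics/w1m.png",o)
im=cv2.imread("pics/side1.png")[:,:,::-1].copy(); m=mask(im,"o",.485,.238,"side"); print(fitcyl("side",m,.485,.238))
im=cv2.imread("pics/top1.png")[:,:,::-1].copy(); m=mask(im,"o",.485,.238,"top"); print(fitcyl("top",m,.485,.238))
E
```

```text
{'time': 3.65, 'joints': [-0.3337, 0.7708, -0.2901, 1.8419, 0.4085, 0.5787, -0.9253], 'eef_pos': [0.5204, 0.2282, 0.1463], 'tool_rot': [1.2359, 1.1714, -1.2263], 'wrist_force': [0.1363, -0.4867, -0.1318], 'width': 0.0555}
13120 (array([0.4829, 0.2426]), np.float64(0.137)) [0.2785 0.4631]
(array([0.4827, 0.2711]), np.float64(0.709))
(array([0.485, 0.238]), np.float64(1.0))
```

View pics/w1m.png

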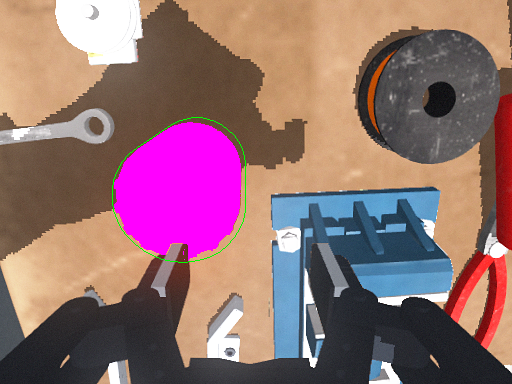

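Run:
```python
from h import *
plan([(W(.342,.463,.14),-4.35),(W(.342,.463,.053),-4.35)])
def z(u,v,h): return onz("top",[110+u/2.8,140+v/2.8],h)
print("scale end",z(158,218,.01),z(158,252,.01),"wrench",z(202,242,.005),"vise",z(262,124,.03))
```

```text
[[0.011, -0.079, -0.17], [0.017, 0.004, -0.008]]
[[0.012, -0.081, -0.169], [0.017, 0.004, -0.008]]
[[0.013, -0.084, -0.167], [0.018, 0.004, -0.008]]
[[0.193, 0.0, -0.0], [-0.0, 0.0, 0.0]]
[[0.193, 0.0, -0.0], [-0.0, 0.0, 0.0]]
[[0.194, 0.0, -0.001], [-0.0, 0.0, 0.0]]
end [0.4876 0.3059 0.0529] 6
scale end [0.4449337  0.31844378 0.01      ] [0.41031305 0.31873151 0.01      ] wrench [0.41983586 0.27420476 0.005     ] vise [0.53748834 0.2078814  0.03      ]
```

Request:
step_arm(
  steps=[
    [-0.3,[0.011,-0.079,-0.17],[0.017,0.004,-0.008]],
    [-0.3,[0.012,-0.081,-0.169],[0.017,0.004,-0.008]],
    [-0.3,[0.013,-0.084,-0.167],[0.018,0.004,-0.008]],
    [-0.3,[0.19,0,0],[0,0,0]],
    [-0.3,[0.19,0,0],[0,0,0]],
    [-0.3,[0.19,0,0],[0,0,0]],
    [-0.3,[0,0,0],[0,0,0]],
  ],
)

```text
time: 4.23
eef_pos: [0.4935, 0.3022, 0.0537]
tool_rot: [1.277, 1.159, -1.269]
wrist_force: [-1.2, -1.3, -0.7]
width: 0.0555
```

Run:
```python
from h import *
s=st(); print(sn(s["eef_pos"]), R.from_rotvec(s["tool_rot"]).as_matrix().round(3))
im=save("wrist","w2.png")
plan([(W(.316,.462,.053),-4.35),(W(.225,.426,.053),-4.35)],maxstep=.014)
```

```text
{'time': 4.2333, 'joints': [-0.5181, 0.9272, -0.1976, 1.839, 0.4194, 0.4117, -1.1139], 'eef_pos': [0.4935, 0.3022, 0.0537], 'tool_rot': [1.2772, 1.1589, -1.2692], 'wrist_force': [-1.2063, -1.306, -0.7249], 'width': 0.0555}
[0.3388 0.4692] [[ 0.008  0.996 -0.089]
 [-0.002 -0.089 -0.996]
 [-1.     0.008  0.001]]
[[0.009, -0.027, 0.079], [-0.009, -0.001, -0.007]]
[[0.01, -0.027, 0.078], [-0.008, -0.0, -0.006]]
[[0.0, -0.034, 0.087], [-0.0, -0.0, -0.0]]
[[0.0, -0.034, 0.087], [-0.0, -0.0, -0.0]]
[[0.0, -0.034, 0.087], [-0.0, -0.0, -0.0]]
[[0.0, -0.034, 0.087], [-0.0, -0.0, -0.0]]
[[0.0, -0.035, 0.086], [-0.0, -0.0, -0.0]]
[[0.0, -0.034, 0.087], [-0.0, -0.0, -0.0]]
[[0.0, -0.035, 0.086], [-0.0, -0.0, -0.0]]
end [0.4418 0.192  0.053 ] 9
```

View pics/w2.png

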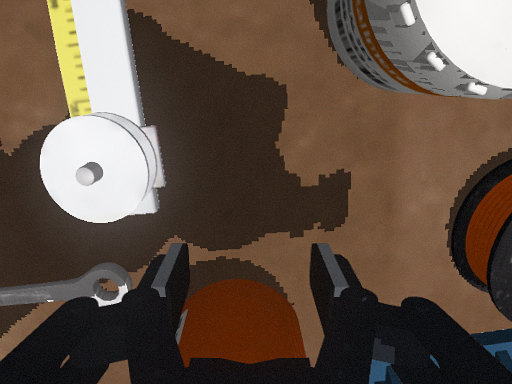

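Request:
step_arm(
  steps=[
    [-0.3,[0.005,-0.02,0.08],[-0.008,0,-0.006]],
    [-0.3,[0.005,-0.02,0.08],[-0.008,0,-0.006]],
    [-0.3,[0,-0.035,0.087],[0,0,0]],
    [-0.3,[0,-0.035,0.087],[0,0,0]],
    [-0.3,[0,-0.035,0.087],[0,0,0]],
    [-0.3,[0,-0.035,0.087],[0,0,0]],
    [-0.3,[0,-0.035,0.087],[0,0,0]],
    [-0.3,[0,-0.035,0.087],[0,0,0]],
    [-0.3,[0,-0.035,0.087],[0,0,0]],
  ],
)

```text
time: 5.03
eef_pos: [0.4553, 0.1903, 0.0683]
tool_rot: [1.303, 1.165, -1.236]
wrist_force: [1.0, 1.9, 2.4]
width: 0.0553
```

Run:
```python
from h import *
s=st(); print(sn(s["eef_pos"]), R.from_rotvec(s["tool_rot"]).as_matrix().round(3))
im=save("wrist","w3.png"); save("top","t3.png")
c=cv2.imread("pics/t3.png")[140:280,110:390]; cv2.imwrite("pics/t3.png",cv2.resize(c,(784,392),interpolation=cv2.INTER_CUBIC))
```

```text
{'time': 5.0333, 'joints': [-0.4182, 0.8465, -0.1093, 2.1243, 0.5115, 0.1547, -1.0779], 'eef_pos': [0.4553, 0.1903, 0.0683], 'tool_rot': [1.3032, 1.1645, -1.2364], 'wrist_force': [1.0232, 1.8705, 2.4375], 'width': 0.0553}
[0.2243 0.4395] [[ 0.031  0.996 -0.083]
 [ 0.024 -0.084 -0.996]
 [-0.999  0.029 -0.026]]
```

View pics/w3.png

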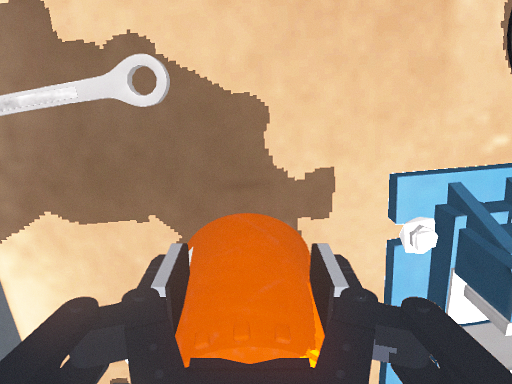

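View pics/t3.png

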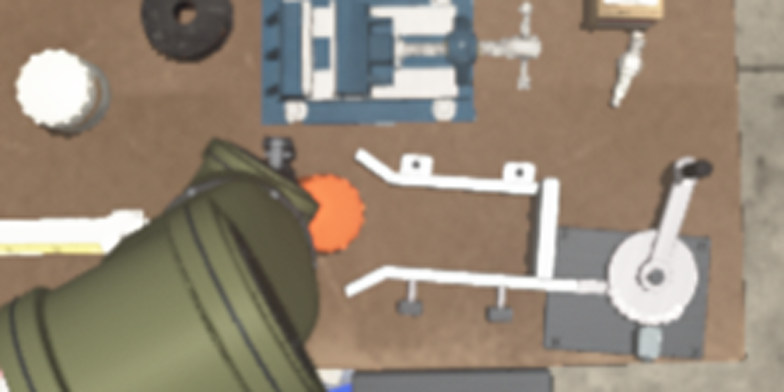

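Request:
step_arm(
  steps=[
    [-0.3,[0.05,0,0],[0,0,0]],
    [-0.3,[0.05,0,0],[0,0,0]],
  ],
)

```text
time: 5.3
eef_pos: [0.4573, 0.1895, 0.0553]
tool_rot: [1.308, 1.161, -1.236]
wrist_force: [-1.1, 1.9, 0.4]
width: 0.0557
```

Run:
```python
from h import *
s=st(); print(sn(s["eef_pos"]), R.from_rotvec(s["tool_rot"]).as_matrix().round(3))
```

```text
{'time': 5.3, 'joints': [-0.4315, 0.8733, -0.0835, 2.1257, 0.5192, 0.1182, -1.0865], 'eef_pos': [0.4573, 0.1895, 0.0553], 'tool_rot': [1.3081, 1.1607, -1.2364], 'wrist_force': [-1.0875, 1.8579, 0.4038], 'width': 0.0557}
[0.2237 0.4416] [[ 0.034  0.996 -0.087]
 [ 0.024 -0.088 -0.996]
 [-0.999  0.032 -0.027]]
```

Request:
step_arm(
  steps=[
    [-0.3,[0,0,-0.05],[0,0,0]],
    [-0.3,[-0.04,0,0],[0,0,-0.15]],
    [-0.3,[0,0,0],[0,0,-0.15]],
  ],
)

```text
time: 5.55
eef_pos: [0.451, 0.2032, 0.0573]
tool_rot: [1.184, 1.324, -1.379]
wrist_force: [0.3, -0.5, -1.4]
width: 0.0558
```

```bash
cat >> h.py <<'E'
def plan2(wps,tilt,maxstep=.014,yaw=-4.35):
    s=env.get_state(); p=np.array(s["eef_pos"]); M=R.from_rotvec(s["tool_rot"]).as_matrix()
    y=np.radians(yaw);ty=np.array([np.cos(y),np.sin(y),0]); tx=np.array([0,0,-1.]); Mt=np.stack([tx,ty,np.cross(tx,ty)],1)@R.from_rotvec([0,0,-np.radians(tilt)]).as_matrix()
    print("pos",sn(p),p[2].round(4),"x",M[:,0].round(3),"z",M[:,2].round(3),"j",np.round(s["joints"],2),"F",np.round(s["wrist_force"],1))
    rows=[]
    for P in wps:
        k=int(np.ceil(max(np.linalg.norm(P-p)/maxstep,np.degrees(np.linalg.norm(R.from_matrix(M.T@Mt).as_rotvec()))/6,1)-1e-6))
        for i in range(k):
            a=np.round(M.T@((P-p)/(k-i))/.15,3); t=np.round(R.from_matrix(M.T@Mt).as_rotvec()/(k-i)/(np.pi/4),3)
            rows.append([a.tolist(),t.tolist()]); p=p+M@(a*.15); M=M@R.from_rotvec(t*np.pi/4).as_matrix()
    for r in rows: print(r)
E
python3 - <<'E'
from h import *
plan2([W(.185,.43,.06),W(.15,.426,.06)],13)
E
```

```text
pos [0.2369 0.4342] 0.0573 x [-0.176  0.027 -0.984] z [-0.067 -0.998 -0.015] j [-0.22  0.93 -0.4   1.94  0.45  0.5  -0.97] F [ 0.3 -0.5 -1.4]
[[-0.004, -0.009, 0.086], [0.004, -0.004, -0.016]]
[[-0.004, -0.008, 0.086], [0.004, -0.004, -0.015]]
[[-0.004, -0.009, 0.087], [0.004, -0.004, -0.016]]
[[-0.003, -0.008, 0.087], [0.003, -0.005, -0.015]]
[[0.002, -0.009, 0.078], [0.0, 0.0, -0.0]]
[[0.002, -0.008, 0.077], [0.0, 0.0, -0.0]]
[[0.002, -0.009, 0.078], [0.0, 0.0, -0.0]]
```

Request:
step_arm(
  steps=[
    [-0.3,[-0.004,-0.009,0.086],[0.004,-0.004,-0.016]],
    [-0.3,[-0.004,-0.009,0.086],[0.004,-0.004,-0.016]],
    [-0.3,[-0.004,-0.009,0.086],[0.004,-0.004,-0.016]],
    [-0.3,[-0.004,-0.009,0.086],[0.004,-0.004,-0.016]],
    [-0.3,[0.002,-0.009,0.078],[0,0,0]],
    [-0.3,[0.002,-0.009,0.078],[0,0,0]],
    [-0.3,[0.002,-0.009,0.078],[0,0,0]],
  ],
)

```text
time: 6.13
eef_pos: [0.4428, 0.1267, 0.0576]
tool_rot: [1.174, 1.358, -1.414]
wrist_force: [1.4, 2.1, 3.3]
width: 0.0551
```

Run:
```python
from h import *
plan2([W(.10,.426,.06),W(.05,.426,.06)],15)
save("wrist","w4.png"); save("top","t4.png"); save("side","s4.png")
c=cv2.imread("pics/t4.png")[140:280,110:390]; cv2.imwrite("pics/t4.png",cv2.resize(c,(784,392),interpolation=cv2.INTER_CUBIC))
c=cv2.imread("pics/s4.png")[120:310,150:360]; cv2.imwrite("pics/s4.png",cv2.resize(c,(660,597),interpolation=cv2.INTER_CUBIC))
```

```text
pos [0.1599 0.4319] 0.0576 x [-0.218  0.037 -0.975] z [-0.077 -0.997 -0.021] j [-0.06  0.93 -0.42  1.99  0.47  0.51 -0.87] F [1.4 2.1 3.3]
[[-0.003, -0.009, 0.08], [0.001, -0.005, -0.01]]
[[-0.003, -0.009, 0.08], [0.001, -0.005, -0.01]]
[[-0.002, -0.008, 0.08], [0.001, -0.005, -0.01]]
[[-0.002, -0.008, 0.08], [0.001, -0.006, -0.01]]
[[-0.002, -0.009, 0.079], [0.001, -0.005, -0.011]]
[[0.0, 0.0, 0.083], [0.0, -0.0, 0.0]]
[[0.0, 0.0, 0.084], [0.0, -0.0, 0.0]]
[[0.0, 0.0, 0.083], [0.0, -0.0, 0.0]]
[[0.0, 0.0, 0.084], [0.0, -0.0, 0.0]]
```

View pics/t4.png

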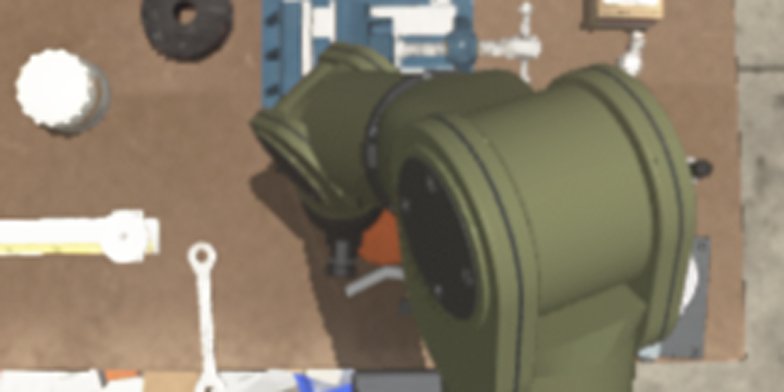

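View pics/s4.png

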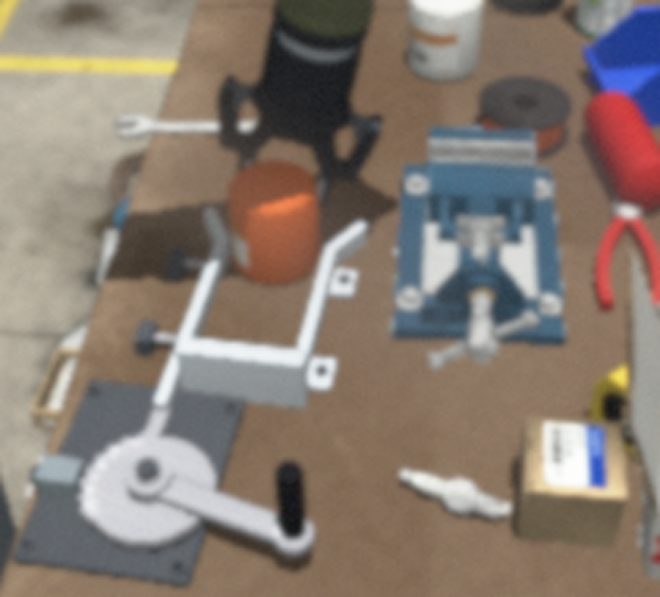

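Request:
step_arm(
  steps=[
    [-0.3,[-0.003,-0.008,0.08],[0.001,-0.005,-0.01]],
    [-0.3,[-0.003,-0.008,0.08],[0.001,-0.005,-0.01]],
    [-0.3,[-0.003,-0.008,0.08],[0.001,-0.005,-0.01]],
    [-0.3,[-0.003,-0.008,0.08],[0.001,-0.005,-0.01]],
    [-0.3,[-0.003,-0.008,0.08],[0,-0.005,-0.01]],
    [-0.3,[-0.002,0,0.08],[0,0,0]],
    [-0.3,[-0.002,0,0.08],[0,0,0]],
  ],
)

```text
time: 6.87
eef_pos: [0.432, 0.0396, 0.0614]
tool_rot: [1.135, 1.375, -1.448]
wrist_force: [-0.3, 2.2, 0.3]
width: 0.0556
```

Run:
```python
from h import *
plan2([W(.05,.426,.06)],15)
save("side","s5.png")
c=cv2.imread("pics/s5.png")[120:310,150:360]; cv2.imwrite("pics/s5.png",cv2.resize(c,(660,597),interpolation=cv2.INTER_CUBIC))
```

```text
pos [0.0723 0.4277] 0.0614 x [-0.258  0.021 -0.966] z [-0.071 -0.997 -0.003] j [ 0.1   0.92 -0.42  2.02  0.5   0.56 -0.75] F [-0.3  2.2  0.3]
[[0.006, -0.005, 0.074], [0.003, -0.001, -0.0]]
[[0.006, -0.004, 0.075], [0.004, -0.001, -0.0]]
```

View pics/s5.png

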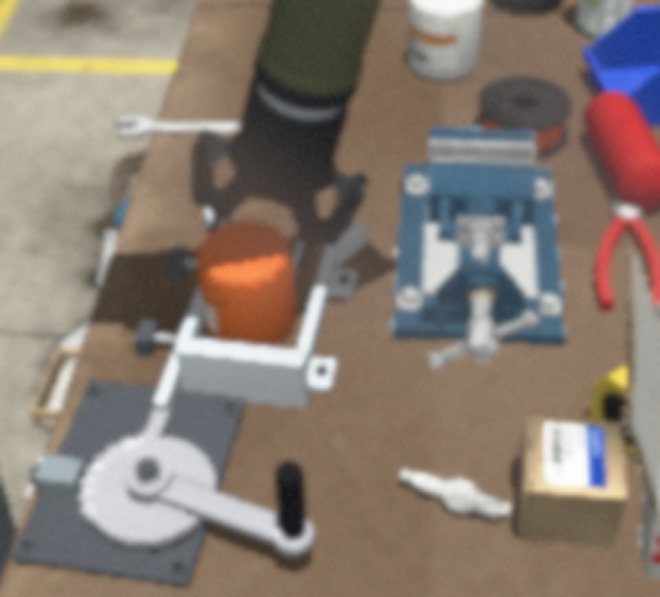

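Request:
step_arm(
  steps=[
    [-0.3,[0.005,-0.005,0.075],[0.003,0,0]],
    [-0.3,[0.005,-0.005,0.06],[0.003,0,0]],
    [-0.3,[0,0,0.03],[0,0,0]],
  ],
)

```text
time: 7.17
eef_pos: [0.4288, 0.011, 0.0608]
tool_rot: [1.144, 1.369, -1.454]
wrist_force: [1.6, 1.2, 0.7]
width: 0.0555
```

Request:
step_arm(
  steps=[
    [-0.3,[0,0,0.03],[0,0,0]],
  ],
)

```text
time: 7.25
eef_pos: [0.4288, 0.0091, 0.061]
tool_rot: [1.149, 1.372, -1.451]
wrist_force: [-0.7, 17.2, 3.1]
width: 0.0554
```

Request:
step_arm(
  steps=[
    [-0.3,[0,0,0.03],[0,0,0]],
  ],
)

```text
time: 7.33
eef_pos: [0.4286, 0.0091, 0.0614]
tool_rot: [1.154, 1.378, -1.445]
wrist_force: [-1.0, 15.9, 3.3]
width: 0.0555
```

Run:
```python
from h import *
plan2([W(.075,.428,.062),W(.12,.44,.15),W(.32,.53,.16),W(.513,.544,.15)],0,maxstep=.04)
```

```text
pos [0.0416 0.4266] 0.0614 x [-0.252  0.035 -0.967] z [-0.081 -0.997 -0.015] j [ 0.17  0.92 -0.42  2.04  0.52  0.55 -0.71] F [-1.  15.9  3.3]
[[-0.001, 0.002, -0.074], [-0.001, -0.007, 0.109]]
[[-0.001, 0.003, -0.074], [-0.002, -0.006, 0.109]]
[[-0.001, 0.003, -0.075], [-0.001, -0.007, 0.11]]
[[-0.196, 0.027, -0.1], [-0.0, 0.0, -0.0]]
[[-0.195, 0.027, -0.1], [-0.0, 0.0, -0.0]]
[[-0.196, 0.026, -0.1], [-0.0, 0.0, -0.0]]
[[-0.011, 0.1, -0.222], [-0.0, 0.0, -0.0]]
[[-0.011, 0.1, -0.222], [-0.0, 0.0, -0.0]]
[[-0.011, 0.1, -0.222], [-0.0, 0.0, -0.0]]
[[-0.011, 0.1, -0.222], [-0.0, 0.0, -0.0]]
[[-0.011, 0.1, -0.223], [-0.0, 0.0, -0.0]]
[[-0.011, 0.1, -0.222], [-0.0, 0.0, -0.0]]
[[0.013, 0.019, -0.257], [-0.0, 0.0, -0.0]]
[[0.013, 0.018, -0.257], [-0.0, 0.0, -0.0]]
[[0.013, 0.019, -0.258], [-0.0, 0.0, -0.0]]
[[0.014, 0.018, -0.257], [-0.0, 0.0, -0.0]]
[[0.013, 0.019, -0.258], [-0.0, 0.0, -0.0]]
```

Request:
step_arm(
  steps=[
    [-0.3,[0,0,-0.1],[0,0,0]],
    [-0.3,[0,0,-0.12],[0,0,0]],
    [-0.3,[-0.15,-0.04,-0.1],[0,0,0]],
    [-0.3,[-0.2,-0.05,-0.1],[0,0,0]],
    [-0.3,[-0.2,-0.02,-0.1],[0,0,0.05]],
    [-0.3,[-0.04,0.1,-0.22],[0,0,0.1]],
    [-0.3,[-0.02,0.1,-0.222],[0,0,0.1]],
    [-0.3,[-0.01,0.1,-0.222],[0,0,0.08]],
    [-0.3,[-0.01,0.1,-0.222],[0,0,0]],
  ],
)

```text
time: 8.08
eef_pos: [0.502, 0.1984, 0.1499]
tool_rot: [1.26, 1.167, -1.301]
wrist_force: [0.8, -0.3, -0.5]
width: 0.0555
```

Run:
```python
from h import *
plan2([W(.30,.53,.16),W(.513,.544,.15)],0,maxstep=.04)
im=save("top","t6.png"); m=mask(im,"w",.577,.407,"top"); print(fitcyl("top",m,.577,.407))
c=cv2.imread("pics/t6.png")[140:280,110:390]; cv2.imwrite("pics/t6.png",cv2.resize(c,(784,392),interpolation=cv2.INTER_CUBIC))
im=save("wrist","w6.png")
```

```text
pos [0.2359 0.4855] 0.1499 x [-0.021 -0.013 -1.   ] z [-0.095 -0.995  0.015] j [-0.23  0.76 -0.38  1.89  0.47  0.61 -1.02] F [ 0.8 -0.3 -0.5]
[[-0.04, 0.143, -0.216], [-0.013, 0.009, 0.012]]
[[-0.036, 0.146, -0.215], [-0.012, 0.009, 0.013]]
[[0.011, 0.016, -0.237], [-0.0, 0.0, -0.0]]
[[0.011, 0.016, -0.237], [-0.0, 0.0, -0.0]]
[[0.011, 0.015, -0.236], [-0.0, 0.0, -0.0]]
[[0.011, 0.016, -0.237], [-0.0, 0.0, -0.0]]
[[0.011, 0.015, -0.236], [-0.0, 0.0, -0.0]]
[[0.011, 0.016, -0.237], [-0.0, 0.0, -0.0]]
(array([0.5753, 0.4077]), np.float64(0.133))
```

View pics/t6.png

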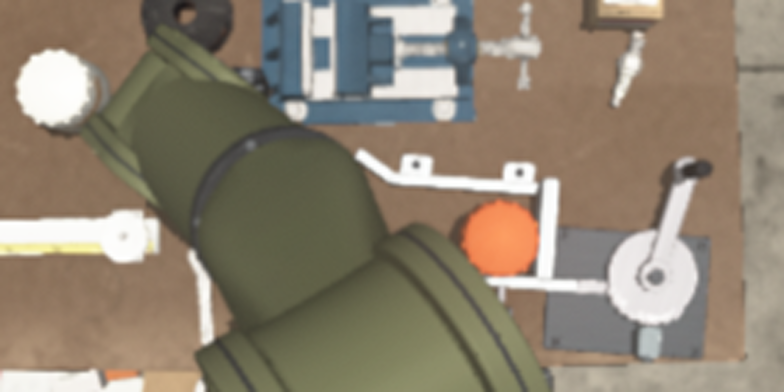

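View pics/w6.png

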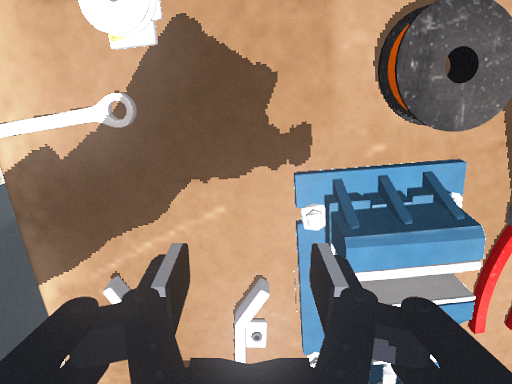

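Request:
step_arm(
  steps=[
    [-0.3,[-0.04,0.143,-0.216],[-0.013,0.009,0.012]],
    [-0.3,[-0.036,0.146,-0.215],[-0.012,0.009,0.013]],
    [-0.3,[0.005,0.015,-0.237],[0,0,0]],
    [-0.3,[0.005,0.015,-0.237],[0,0,0]],
  ],
)

```text
time: 8.52
eef_pos: [0.5596, 0.3171, 0.1533]
tool_rot: [1.249, 1.162, -1.286]
wrist_force: [0.3, 0.4, 0.8]
width: 0.0555
```

Run:
```python
from h import *
im=save("wrist","w7.png")
m=mask(im,"w",.577,.407,"wrist");r=fitcyl("wrist",m,.577,.407); print(r,sn([*r[0],0]))
o=im[:,:,::-1].copy(); cv2.polylines(o,[cyl("wrist",*r[0]).astype(int)],True,(0,255,0)); cv2.imwrite("pics/w7m.png",o)
plan2([W(.513,.544,.15),W(.513,.544,.053)],0,maxstep=.04)
```

```text
(array([0.5756, 0.4209]), np.float64(0.095)) [0.4634 0.542 ]
pos [0.3687 0.5327] 0.1535 x [-0.009 -0.009 -1.   ] z [-0.075 -0.997  0.01 ] j [-0.39  0.87 -0.41  1.56  0.43  0.82 -1.04] F [3.6 8.5 0.7]
[[0.003, 0.019, -0.24], [0.0, 0.003, 0.003]]
[[0.004, 0.019, -0.241], [0.001, 0.003, 0.003]]
[[0.005, 0.019, -0.24], [0.0, 0.003, 0.002]]
[[0.005, 0.019, -0.241], [0.001, 0.004, 0.003]]
[[0.216, -0.0, 0.0], [-0.0, -0.0, -0.0]]
[[0.215, -0.0, 0.0], [-0.0, -0.0, -0.0]]
[[0.216, -0.0, 0.0], [-0.0, -0.0, -0.0]]
```

View pics/w7m.png

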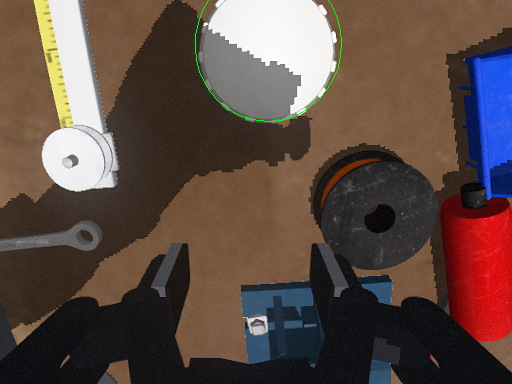

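Request:
step_arm(
  steps=[
    [-0.3,[0,0.015,-0.24],[0,0.003,0.003]],
    [-0.3,[0,0.015,-0.24],[0,0.003,0.003]],
    [-0.3,[0,0.015,-0.24],[0,0.003,0.003]],
    [-0.3,[0,0.015,-0.24],[0,0.003,0.003]],
    [-0.3,[0,0.015,-0.05],[0,0,0]],
    [-0.3,[0,0,0],[0,0,0]],
  ],
)

```text
time: 9.07
eef_pos: [0.5781, 0.4681, 0.1423]
tool_rot: [1.238, 1.163, -1.286]
wrist_force: [0.7, 0.4, -0.2]
width: 0.0553
```

Run:
```python
from h import *
im=save("wrist","w8.png")
plan2([W(.520,.544,.053)],0,maxstep=.04)
```

```text
pos [0.5101 0.54  ] 0.142 x [-0.015 -0.026 -1.   ] z [-0.075 -0.997  0.027] j [-0.58  1.01 -0.39  1.2   0.39  1.04 -1.09] F [-0.3 -0.1 -0.4]
[[0.197, 0.012, -0.027], [0.0, 0.012, 0.006]]
[[0.197, 0.01, -0.026], [0.001, 0.011, 0.005]]
[[0.198, 0.01, -0.024], [0.0, 0.012, 0.006]]
```

View pics/w8.png

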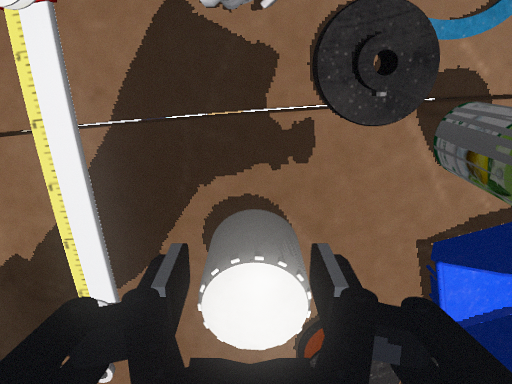

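Run:
```python
from h import *
print(onz("wrist",[255,305],.087),sn(onz("wrist",[255,305],.087)),sn(onz("wrist",[254,210],0)))
```

```text
[0.57622217 0.41392157 0.087     ] [0.4565 0.5431] [0.4835 0.5422]
```

Request:
step_arm(
  steps=[
    [-0.3,[0.197,0.012,-0.027],[0,0.012,0.006]],
    [-0.3,[0.197,0.01,-0.026],[0,0.012,0.006]],
    [-0.3,[0.198,0.01,-0.024],[0,0.012,0.006]],
    [-0.3,[0,0,0],[0,0,0]],
  ],
)

```text
time: 9.45
eef_pos: [0.5838, 0.4674, 0.0508]
tool_rot: [1.262, 1.164, -1.269]
wrist_force: [-1.7, -1.5, -0.8]
width: 0.0552
```

Run:
```python
from h import *
plan2([W(.489,.542,.053),W(.36,.485,.054)],0,maxstep=.015)
im=save("wrist","w9.png")
```

```text
pos [0.5104 0.5467] 0.0508 x [ 0.001 -0.008 -1.   ] z [-0.079 -0.997  0.008] j [-0.58  1.12 -0.36  1.24  0.44  0.87 -1.12] F [-1.7 -1.5 -0.8]
[[-0.007, -0.015, 0.071], [-0.002, 0.005, -0.001]]
[[-0.007, -0.016, 0.072], [-0.002, 0.005, -0.002]]
[[-0.001, -0.038, 0.086], [0.0, 0.0, 0.0]]
[[-0.001, -0.038, 0.086], [0.0, 0.0, 0.0]]
[[-0.001, -0.038, 0.086], [0.0, 0.0, 0.0]]
[[-0.0, -0.038, 0.086], [0.0, 0.0, 0.0]]
[[-0.001, -0.038, 0.086], [0.0, 0.0, 0.0]]
[[-0.0, -0.038, 0.086], [0.0, 0.0, 0.0]]
[[-0.001, -0.038, 0.086], [0.0, 0.0, 0.0]]
[[-0.0, -0.038, 0.086], [0.0, 0.0, 0.0]]
[[-0.001, -0.038, 0.086], [0.0, 0.0, 0.0]]
[[-0.0, -0.038, 0.086], [0.0, 0.0, 0.0]]
```

View pics/w9.png

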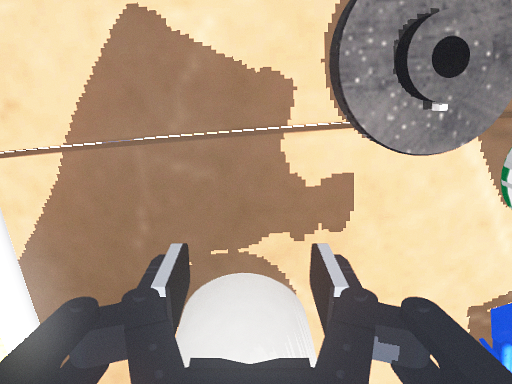

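Request:
step_arm(
  steps=[
    [-0.3,[-0.005,-0.015,0.072],[0,0.005,0]],
    [-0.3,[-0.005,-0.015,0.072],[0,0.005,0]],
    [-0.3,[0,-0.038,0.086],[0,0,0]],
    [-0.3,[0,-0.038,0.086],[0,0,0]],
    [-0.3,[0,-0.038,0.086],[0,0,0]],
    [-0.3,[0,-0.038,0.086],[0,0,0]],
    [-0.3,[0,-0.038,0.086],[0,0,0]],
  ],
)

```text
time: 10.08
eef_pos: [0.5536, 0.3825, 0.0715]
tool_rot: [1.297, 1.163, -1.247]
wrist_force: [2.1, 2.2, 1.6]
width: 0.0557
```

Run:
```python
from h import *
im=save("wrist","w10.png")
plan2([W(.27,.426+.02,.056)],0,maxstep=.015)
```

```text
pos [0.4195 0.5225] 0.0716 x [ 0.022  0.012 -1.   ] z [-0.088 -0.996 -0.014] j [-0.49  0.99 -0.34  1.56  0.48  0.66 -1.16] F [-2.2 -2.5  0.4]
[[0.007, -0.042, 0.084], [-0.001, -0.001, -0.002]]
[[0.007, -0.042, 0.084], [-0.001, -0.001, -0.002]]
[[0.007, -0.042, 0.084], [-0.001, -0.002, -0.002]]
[[0.007, -0.042, 0.083], [-0.001, -0.001, -0.002]]
[[0.007, -0.042, 0.083], [-0.002, -0.002, -0.002]]
[[0.007, -0.042, 0.083], [-0.001, -0.001, -0.002]]
[[0.008, -0.042, 0.083], [-0.002, -0.002, -0.002]]
[[0.008, -0.042, 0.083], [-0.001, -0.001, -0.002]]
[[0.008, -0.042, 0.084], [-0.002, -0.002, -0.003]]
[[0.008, -0.042, 0.083], [-0.001, -0.001, -0.002]]
[[0.008, -0.042, 0.083], [-0.002, -0.002, -0.003]]
[[0.008, -0.042, 0.084], [-0.001, -0.001, -0.002]]
```

View pics/w10.png

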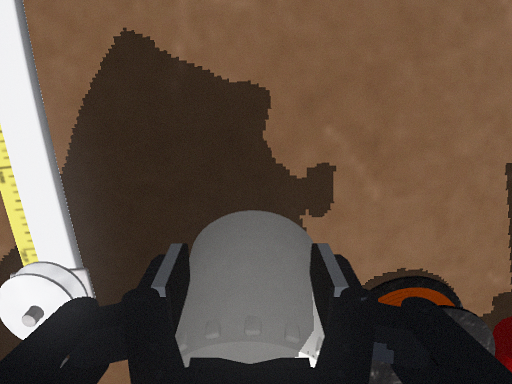

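Request:
step_arm(
  steps=[
    [-0.3,[0.03,-0.045,0.083],[-0.002,-0.002,-0.003]],
    [-0.3,[0.03,-0.045,0.083],[-0.002,-0.002,-0.003]],
    [-0.3,[0.03,-0.045,0.083],[-0.002,-0.002,-0.003]],
    [-0.3,[0.03,-0.045,0.083],[-0.002,-0.002,-0.003]],
    [-0.3,[0.03,-0.045,0.083],[-0.002,-0.002,-0.003]],
    [-0.3,[0.03,-0.045,0.083],[-0.002,-0.002,-0.003]],
  ],
)

```text
time: 10.63
eef_pos: [0.5226, 0.3214, 0.0624]
tool_rot: [1.321, 1.169, -1.216]
wrist_force: [1.1, 1.6, 0.6]
width: 0.0554
```

Run:
```python
from h import *
im=save("wrist","w11.png")
plan2([W(.25,.43,.060)],10,maxstep=.015)
```

```text
pos [0.3559 0.4952] 0.0613 x [ 0.042  0.035 -0.999] z [-0.082 -0.996 -0.038] j [-0.46  0.93 -0.29  1.79  0.54  0.44 -1.2 ] F [-1.5 -2.1 -0.8]
[[-0.004, -0.048, 0.079], [-0.0, -0.005, -0.03]]
[[-0.003, -0.048, 0.079], [-0.001, -0.006, -0.03]]
[[-0.001, -0.048, 0.079], [-0.0, -0.005, -0.03]]
[[0.001, -0.048, 0.079], [-0.001, -0.006, -0.03]]
[[0.002, -0.048, 0.078], [-0.0, -0.005, -0.03]]
[[0.003, -0.048, 0.079], [-0.001, -0.006, -0.03]]
[[0.005, -0.048, 0.078], [-0.0, -0.005, -0.03]]
[[0.006, -0.047, 0.078], [-0.001, -0.006, -0.031]]
[[0.008, -0.047, 0.079], [-0.0, -0.005, -0.03]]
```

View pics/w11.png

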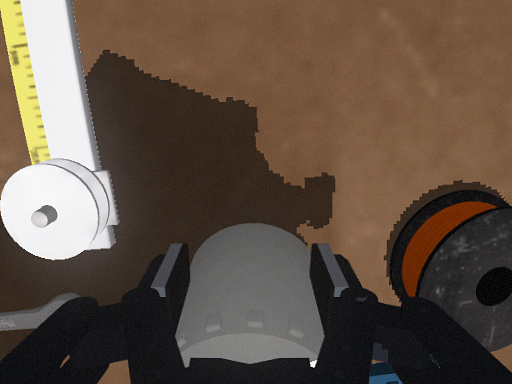

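Request:
step_arm(
  steps=[
    [-0.3,[0.01,-0.048,0.079],[0,-0.006,-0.03]],
    [-0.3,[0.01,-0.048,0.079],[0,-0.006,-0.03]],
    [-0.3,[0.01,-0.048,0.079],[0,-0.006,-0.03]],
    [-0.3,[0.01,-0.048,0.079],[0,-0.006,-0.03]],
    [-0.3,[0.01,-0.048,0.079],[0,-0.006,-0.03]],
    [-0.3,[0.01,-0.048,0.079],[0,-0.006,-0.03]],
  ],
)

```text
time: 11.18
eef_pos: [0.4778, 0.254, 0.0585]
tool_rot: [1.242, 1.261, -1.323]
wrist_force: [2.1, 2.5, 2.6]
width: 0.0554
```

Run:
```python
from h import *
im=save("wrist","w12.png")
plan2([W(.23,.43,.060),W(.19,.427,.06)],14,maxstep=.014)
```

```text
pos [0.2854 0.4563] 0.0579 x [-0.096  0.026 -0.995] z [-0.082 -0.996 -0.018] j [-0.31  0.93 -0.38  1.88  0.51  0.49 -1.1 ] F [-0.7 -2.  -0.7]
[[-0.001, -0.035, 0.074], [-0.001, -0.005, -0.037]]
[[0.001, -0.035, 0.074], [-0.001, -0.005, -0.037]]
[[0.002, -0.035, 0.074], [-0.001, -0.005, -0.037]]
[[0.003, -0.035, 0.074], [-0.0, -0.005, -0.038]]
[[0.004, -0.035, 0.074], [-0.001, -0.004, -0.037]]
[[0.002, -0.006, 0.089], [0.0, -0.0, -0.0]]
[[0.002, -0.007, 0.089], [0.0, -0.0, -0.0]]
[[0.001, -0.006, 0.088], [0.0, -0.0, -0.0]]
```

View pics/w12.png

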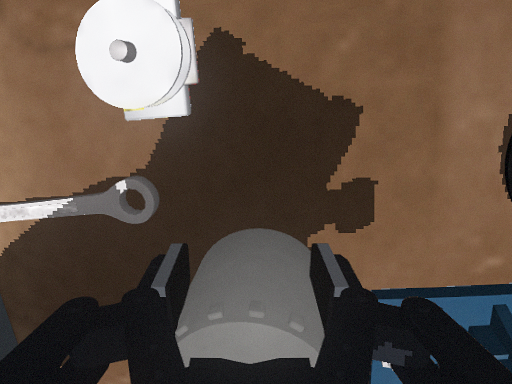

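Request:
step_arm(
  steps=[
    [-0.3,[0,-0.037,0.075],[0,-0.005,-0.037]],
    [-0.3,[0,-0.037,0.075],[0,-0.005,-0.037]],
    [-0.3,[0,-0.037,0.075],[0,-0.005,-0.037]],
    [-0.3,[0,-0.037,0.075],[0,-0.005,-0.037]],
    [-0.3,[0,-0.037,0.075],[0,-0.005,-0.037]],
    [-0.3,[0,-0.01,0.088],[0,0,0]],
    [-0.3,[0,-0.01,0.088],[0,0,0]],
    [-0.3,[0,-0.01,0.088],[0,0,0]],
  ],
)

```text
time: 11.9
eef_pos: [0.4394, 0.1567, 0.0653]
tool_rot: [1.155, 1.364, -1.439]
wrist_force: [1.3, 2.0, 0.8]
width: 0.0555
```

Run:
```python
from h import *
plan2([W(.14,.426,.060)],15,maxstep=.014)
save("side","s13.png")
c=cv2.imread("pics/s13.png")[120:310,150:360]; cv2.imwrite("pics/s13.png",cv2.resize(c,(660,597),interpolation=cv2.INTER_CUBIC))
```

```text
pos [0.1896 0.4263] 0.0653 x [-0.241  0.027 -0.97 ] z [-0.079 -0.997 -0.008] j [-0.08  0.93 -0.48  1.96  0.47  0.59 -0.93] F [1.3 2.  0.8]
[[0.008, 0.002, 0.083], [-0.0, -0.003, -0.005]]
[[0.008, 0.002, 0.083], [-0.001, -0.003, -0.006]]
[[0.008, 0.002, 0.082], [-0.0, -0.003, -0.005]]
[[0.009, 0.001, 0.083], [-0.001, -0.002, -0.006]]
```

View pics/s13.png

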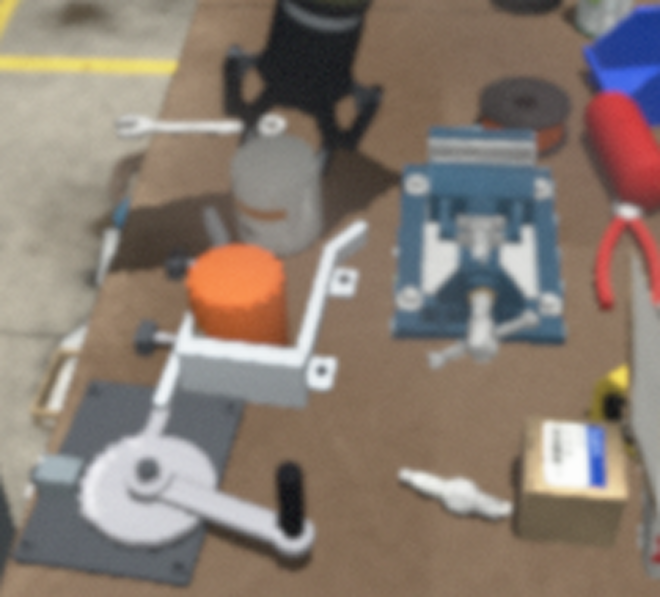

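Request:
step_arm(
  steps=[
    [-0.3,[0.008,0,0.083],[0,-0.003,-0.005]],
    [-0.3,[0.008,0,0.083],[0,-0.003,-0.005]],
    [-0.3,[0.008,0,0.083],[0,-0.003,-0.005]],
    [-0.3,[0.008,0,0.083],[0,-0.003,-0.005]],
    [-0.3,[0.002,0,0.05],[0,0,0]],
  ],
)

```text
time: 12.37
eef_pos: [0.4346, 0.1002, 0.0631]
tool_rot: [1.146, 1.372, -1.443]
wrist_force: [0.2, 2.8, 1.9]
width: 0.0557
```

Request:
step_arm(
  steps=[
    [-0.3,[0,0,0.03],[0,0,0]],
    [-0.3,[0,0,0.03],[0,0,0]],
  ],
)

```text
time: 12.53
eef_pos: [0.4337, 0.0902, 0.0632]
tool_rot: [1.147, 1.373, -1.442]
wrist_force: [0.5, 2.7, 0.1]
width: 0.0556
```

Request:
step_arm(
  steps=[
    [-0.3,[0,0,0.03],[0,0,0]],
  ],
)

```text
time: 12.62
eef_pos: [0.4332, 0.0853, 0.0631]
tool_rot: [1.146, 1.373, -1.442]
wrist_force: [1.3, 3.2, 0.0]
width: 0.0556
```

Run:
```python
from h import *
plan2([W(.115,.426,.060)],15,maxstep=.014)
```

```text
pos [0.118  0.4255] 0.0631 x [-0.25   0.027 -0.968] z [-0.074 -0.997 -0.009] j [ 0.04  0.93 -0.47  2.01  0.52  0.57 -0.85] F [1.3 3.2 0. ]
[[0.019, 0.009, 0.02], [0.005, -0.01, -0.01]]
```

Request:
step_arm(
  steps=[
    [-0.3,[0,0,0.03],[0,0,0]],
  ],
)

```text
time: 12.7
eef_pos: [0.4335, 0.0831, 0.0632]
tool_rot: [1.15, 1.375, -1.438]
wrist_force: [0.8, 15.2, -0.0]
width: 0.0553
```

Request:
step_arm(
  steps=[
    [-0.3,[0,0,0.025],[0,0,0]],
  ],
)

```text
time: 12.78
eef_pos: [0.4345, 0.0831, 0.0633]
tool_rot: [1.157, 1.379, -1.43]
wrist_force: [1.6, 11.8, -1.6]
width: 0.0555
```

Request:
step_arm(
  steps=[
    [-0.3,[0,0,0.025],[0,0,0]],
  ],
)

```text
time: 12.87
eef_pos: [0.4353, 0.0831, 0.0635]
tool_rot: [1.162, 1.383, -1.423]
wrist_force: [0.3, 9.2, 0.7]
width: 0.0558
```

```bash
cat >> h.py <<'E'
def Mk(yaw,tilt):
    y=np.radians(yaw);ty=np.array([np.cos(y),np.sin(y),0]); tx=np.array([0,0,-1.]); return np.stack([tx,ty,np.cross(tx,ty)],1)@R.from_rotvec([0,-np.radians(tilt),0]).as_matrix()
def plan3(wps,maxstep=.04,maxdeg=7.):
    s=env.get_state(); p=np.array(s["eef_pos"]); M=R.from_rotvec(s["tool_rot"]).as_matrix()
    print("pos",p.round(4),"yaw",np.degrees(np.arctan2(M[1,1],M[0,1])).round(1),"x",M[:,0].round(3),"z",M[:,2].round(3),"j",np.round(s["joints"],2),"F",np.round(s["wrist_force"],1),s["width"])
    rows=[]
    for P,yaw,tilt in wps:
        Mt=Mk(yaw,tilt); P=np.array(P,float)
        k=int(np.ceil(max(np.linalg.norm(P-p)/maxstep,np.degrees(np.linalg.norm(R.from_matrix(M.T@Mt).as_rotvec()))/maxdeg,1)-1e-6))
        for i in range(k):
            a=np.round(M.T@((P-p)/(k-i))/.15,3); t=np.round(R.from_matrix(M.T@Mt).as_rotvec()/(k-i)/(np.pi/4),3)
            rows.append([a.tolist(),t.tolist()]); p=p+M@(a*.15); M=M@R.from_rotvec(t*np.pi/4).as_matrix()
    for r in rows: print(r)
    print(p.round(4))
E
echo
```

Request:
step_arm(
  steps=[
    [-0.3,[0,0,-0.1],[0,0,0]],
    [-0.3,[0,0,-0.12],[0,0,0]],
    [-0.3,[-0.16,-0.04,-0.05],[0,0,0]],
    [-0.3,[-0.24,-0.05,0],[0,0,0]],
    [-0.3,[-0.24,-0.05,0],[0,0,0]],
    [-0.3,[-0.2,-0.02,0],[0,0,0.05]],
  ],
)

```text
time: 13.37
eef_pos: [0.4405, 0.1148, 0.1893]
tool_rot: [1.162, 1.358, -1.418]
wrist_force: [1.2, 0.1, -0.9]
width: 0.0556
```

Run:
```python
from h import *
plan3([([.47,0,.19],-60,0),([.46,-.20,.19],-106,0)])
save("side","s14.png")
c=cv2.imread("pics/s14.png")[120:310,150:360]; cv2.imwrite("pics/s14.png",cv2.resize(c,(660,597),interpolation=cv2.INTER_CUBIC))
```

```text
pos [0.4405 0.1148 0.1893] yaw -3.9 x [-0.224  0.03  -0.974] z [-0.072 -0.997 -0.014] j [ 0.07  0.72 -0.61  1.94  0.37  0.82 -0.8 ] F [ 1.2  0.1 -0.9] 0.0556358888779073
[[-0.008, 0.027, 0.083], [0.138, 0.014, 0.031]]
[[-0.008, 0.036, 0.08], [0.138, 0.014, 0.03]]
[[-0.008, 0.044, 0.075], [0.137, 0.014, 0.031]]
[[-0.008, 0.052, 0.07], [0.138, 0.014, 0.03]]
[[-0.007, 0.06, 0.064], [0.137, 0.014, 0.031]]
[[-0.006, 0.067, 0.057], [0.138, 0.014, 0.031]]
[[-0.005, 0.072, 0.049], [0.137, 0.014, 0.03]]
[[-0.003, 0.078, 0.041], [0.138, 0.014, 0.031]]
[[-0.002, 0.082, 0.033], [0.137, 0.013, 0.03]]
[[-0.0, 0.16, 0.104], [0.146, 0.0, 0.0]]
[[-0.0, 0.171, 0.084], [0.146, 0.0, 0.0]]
[[-0.0, 0.179, 0.064], [0.146, 0.0, 0.0]]
[[-0.0, 0.186, 0.044], [0.146, 0.0, 0.0]]
[[-0.0, 0.189, 0.022], [0.146, 0.0, 0.0]]
[[-0.0, 0.191, 0.0], [0.146, 0.0, 0.0]]
[[-0.0, 0.19, -0.022], [0.147, 0.0, 0.0]]
[ 0.46   -0.2001  0.1899]
```

View pics/s14.png

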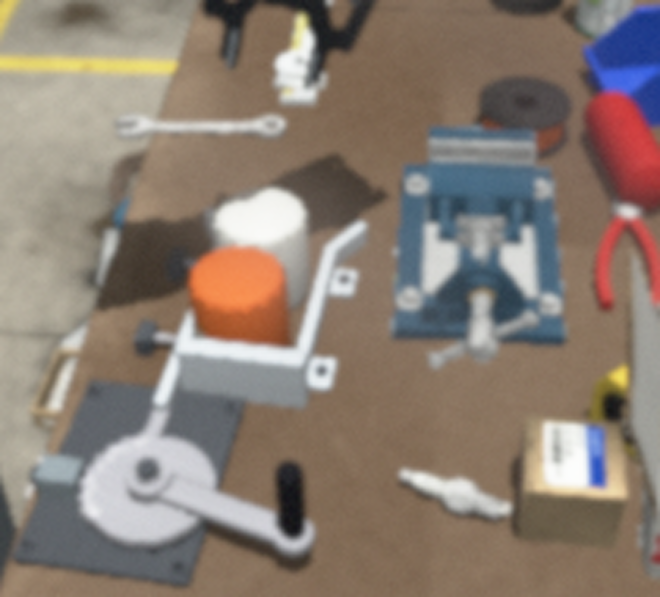

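Both filters sit in single file, upright (orange at zoom (238,300) by the stop, white at (262,245) behind it). On to the knob.

Request:
step_arm(
  steps=[
    [-0.3,[-0.008,0.027,0.083],[0.138,0.014,0.03]],
    [-0.3,[-0.008,0.036,0.08],[0.138,0.014,0.03]],
    [-0.3,[-0.008,0.044,0.075],[0.138,0.014,0.03]],
    [-0.3,[-0.008,0.052,0.07],[0.138,0.014,0.03]],
    [-0.3,[-0.007,0.06,0.064],[0.138,0.014,0.03]],
    [-0.3,[-0.006,0.067,0.057],[0.138,0.014,0.03]],
    [-0.3,[-0.005,0.072,0.049],[0.138,0.014,0.03]],
    [-0.3,[-0.003,0.078,0.041],[0.138,0.014,0.03]],
    [-0.3,[-0.002,0.082,0.033],[0.138,0.014,0.03]],
    [-0.3,[0,0.16,0.104],[0.146,0,0]],
    [-0.3,[0,0.171,0.084],[0.146,0,0]],
    [-0.3,[0,0.179,0.064],[0.146,0,0]],
  ],
)

```text
time: 14.42
eef_pos: [0.4549, -0.0974, 0.1966]
tool_rot: [2.155, 0.118, -2.145]
wrist_force: [0.4, 0.5, -0.4]
width: 0.0557
```

Run:
```python
from h import *
plan3([([.46,-.20,.19],-106,0)])
```

```text
pos [ 0.4549 -0.0974  0.1966] yaw -82.9 x [ 0.005 -0.014 -1.   ] z [-0.992 -0.124 -0.004] j [ 0.18  0.58 -0.12  2.1   0.18  0.46 -1.53] F [ 0.4  0.5 -0.4] 0.05571720140751979
[[0.013, 0.171, 0.013], [0.128, -0.002, -0.004]]
[[0.013, 0.171, -0.005], [0.129, -0.002, -0.005]]
[[0.013, 0.169, -0.022], [0.128, -0.002, -0.004]]
[[0.011, 0.167, -0.038], [0.129, -0.002, -0.005]]
[ 0.46   -0.2     0.1901]
```

Request:
step_arm(
  steps=[
    [-0.3,[0.01,0.17,0.013],[0.13,0,0]],
    [-0.3,[0.01,0.17,-0.005],[0.13,0,0]],
    [-0.3,[0.01,0.17,-0.02],[0.13,0,0]],
    [-0.3,[0.01,0.167,-0.038],[0.13,0,0]],
    [-0.3,[0,0,0],[0,0,0]],
  ],
)

```text
time: 14.83
eef_pos: [0.4495, -0.2145, 0.1904]
tool_rot: [-2.052, 0.357, 2.063]
wrist_force: [-0.9, -0.7, 0.2]
width: 0.0553
```

Run:
```python
from h import *
im=save("wrist","w15.png")
for t,z in [("lever_knob",.07),("ratchet_lever",0)]:
    print(t,[(np.round(q["pixel"]),round(q["p"],2),onz("wrist",q["pixel"],z).round(4)) for q in env.pinpoint("wrist",t)])
plan3([([.46,-.20,.19],-106,0)])
```

```text
lever_knob [(array([228., 144.]), 0.8, array([ 0.4879, -0.2084,  0.07  ]))]
ratchet_lever [(array([234., 241.]), 0.86, array([ 0.3823, -0.1741,  0.    ]))]
pos [ 0.4503 -0.2077  0.1904] yaw -107.6 x [-0.009 -0.017 -1.   ] z [-0.953  0.303  0.003] j [ 0.34  0.62 -0.03  2.02  0.07  0.51 -1.62] F [-0.1 -0.1 -0.3] 0.05524857510950562
[[0.001, -0.068, -0.046], [-0.036, 0.004, -0.024]]
[ 0.46   -0.2001  0.19  ]
```

View pics/w15.png

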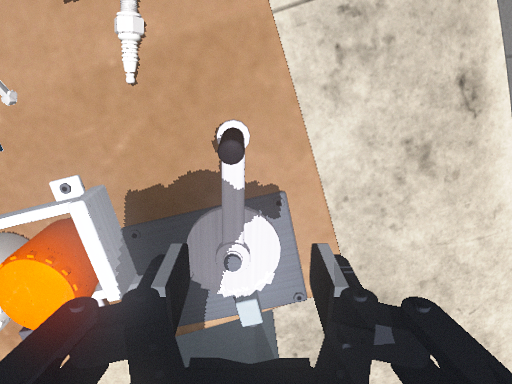

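Run:
```python
from h import *
s0=st()
im=save("wrist","w16.png")
q=env.pinpoint("wrist","lever_knob"); print(q[0]["pixel"],onz("wrist",q[0]["pixel"],.07))
r=env.pinpoint("wrist","ratchet_lever"); print(r[0]["pixel"],onz("wrist",r[0]["pixel"],0.0))
st()
cv2.imwrite("pics/w16z.png",cv2.resize(im[100:300,130:330,::-1],(600,600),interpolation=cv2.INTER_CUBIC))
```

```text
{'time': 14.9833, 'joints': [0.3441, 0.6227, -0.0267, 2.0178, 0.0711, 0.5052, -1.6186], 'eef_pos': [0.4503, -0.2077, 0.1904], 'tool_rot': [-2.0569, 0.3389, 2.0693], 'wrist_force': [-0.0863, -0.0712, -0.2619], 'width': 0.0552}
[239.8, 140.8] [ 0.48889353 -0.21346572  0.07      ]
[237.2, 240.1] [ 0.38373792 -0.17595849  0.        ]
{'time': 15.1333, 'joints': [0.3423, 0.622, -0.0283, 2.0176, 0.0709, 0.5048, -1.6186], 'eef_pos': [0.4513, -0.2063, 0.1907], 'tool_rot': [-2.0596, 0.3354, 2.069], 'wrist_force': [0.0275, -0.2855, -0.1286], 'width': 0.0551}
```

View pics/w16z.png

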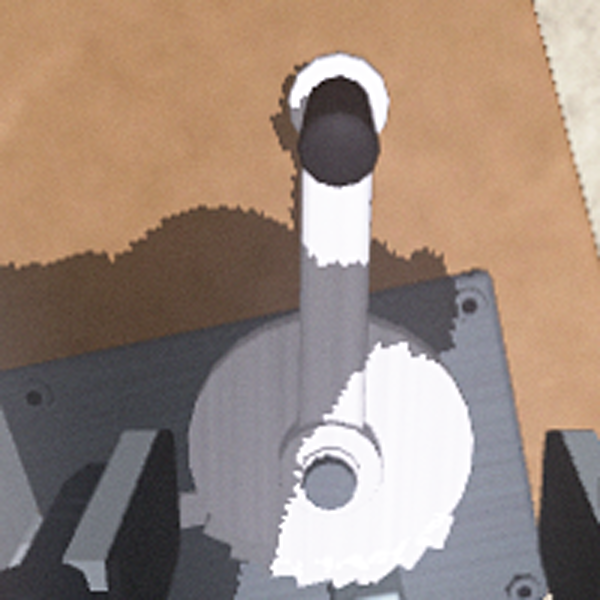

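Run:
```python
from h import *
k=onz("wrist",[243.3,149.5],.095);b=onz("wrist",[243,134],.032);p=onz("wrist",[240.3,260.7],.04)
print(k,b,p,np.linalg.norm((k-p)[:2]),np.degrees(np.arctan2(*(k-p)[1::-1])))
for c in ["top","side"]:
    env.read_camera(c)
    for t in["lever_knob","ratchet_lever"]: 
        q=env.pinpoint(c,t); print(c,t,[(a["pixel"],a["p"],onz(c,a["pixel"],.07 if t[0]=="l" else 0)) for a in q[:1]])
plan3([([.50,-.2125,.16],-106,5),([.4885,-.2125,.073],-106,5)])
```

```text
[ 0.48705857 -0.21526677  0.095     ] [ 0.48767084 -0.215317    0.032     ] [ 0.38194411 -0.17891275  0.04      ] 0.11122349160019797 -19.07803445880543
top lever_knob [([357.5, 199.1], 0.9, array([ 0.48666888, -0.21320196,  0.07      ]))]
top ratchet_lever [([340.2, 239.7], 0.94, array([ 0.3739532 , -0.17718135,  0.        ]))]
side lever_knob []
side ratchet_lever [([195.7, 280.2], 0.79, array([ 0.37646916, -0.17772678,  0.        ]))]
pos [ 0.4515 -0.2073  0.1909] yaw -107.6 x [-0.006 -0.017 -1.   ] z [-0.953  0.302  0.001] j [ 0.34  0.62 -0.03  2.02  0.07  0.5  -1.62] F [-0.3  0.4 -0.3] 0.055887685443512546
[[0.102, -0.034, -0.159], [-0.018, -0.055, -0.011]]
[[0.096, -0.031, -0.164], [-0.018, -0.055, -0.011]]
[[0.195, 0.007, 0.007], [-0.0, 0.0, 0.0]]
[[0.194, 0.007, 0.008], [-0.0, 0.0, 0.0]]
[[0.195, 0.007, 0.007], [-0.0, 0.0, 0.0]]
[ 0.4886 -0.2125  0.073 ]
```

Run:
```python
from h import *
plan3([([.489,-.2145,.16],-108,5),([.487,-.2145,.073],-108,5)])
```

```text
pos [ 0.4515 -0.2073  0.1909] yaw -107.6 x [-0.006 -0.017 -1.   ] z [-0.953  0.302  0.001] j [ 0.34  0.62 -0.03  2.02  0.07  0.5  -1.62] F [-0.3  0.4 -0.3] 0.055887685443512546
[[0.103, -0.017, -0.126], [0.004, -0.055, -0.012]]
[[0.097, -0.016, -0.131], [0.004, -0.055, -0.012]]
[[0.193, 0.001, -0.013], [0.0, -0.0, 0.0]]
[[0.193, 0.002, -0.012], [0.0, -0.0, 0.0]]
[[0.193, 0.001, -0.013], [0.0, -0.0, 0.0]]
[ 0.487  -0.2145  0.0729]
```

Request:
step_arm(
  steps=[
    [-0.3,[0.1,-0.017,-0.128],[0.004,-0.055,-0.012]],
    [-0.3,[0.1,-0.017,-0.13],[0.004,-0.055,-0.012]],
    [-0.3,[0,0,0],[0,0,0]],
    [-0.3,[0,0,0],[0,0,0]],
  ],
)

```text
time: 15.77
eef_pos: [0.4886, -0.2136, 0.159]
tool_rot: [-1.949, 0.307, 2.139]
wrist_force: [-0.6, 0.7, -0.1]
width: 0.0553
```

Run:
```python
from h import *
plan3([([.487,-.2145,.073],-108,5)])
save("wrist","w17.png")
```

```text
pos [ 0.4886 -0.2136  0.159 ] yaw -108.0 x [-0.088  0.029 -0.996] z [-0.947  0.307  0.093] j [ 0.35  0.74 -0.04  1.85  0.05  0.65 -1.61] F [-0.6  0.7 -0.1] 0.05530828733322745
[[0.191, 0.003, -0.015], [0.0, 0.002, 0.0]]
[[0.19, 0.003, -0.015], [0.0, 0.003, 0.0]]
[[0.191, 0.003, -0.014], [0.001, 0.002, 0.001]]
[ 0.487  -0.2144  0.0729]
```

View pics/w17.png

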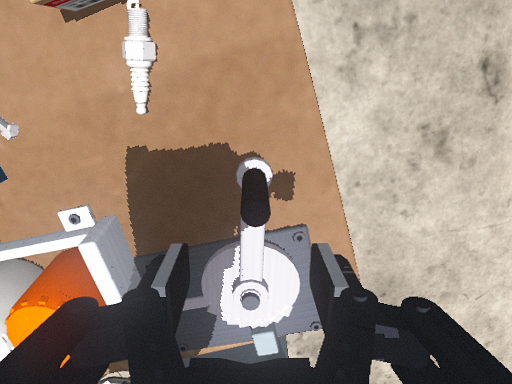

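Run:
```python
from h import *
print(onz("wrist",[256,213],.095),onz("wrist",[254,178],.032),onz("wrist",[251,300],.04))
```

```text
[ 0.48754696 -0.21716636  0.095     ] [ 0.48533068 -0.2160796   0.032     ] [ 0.38203376 -0.18054648  0.04      ]
```

Request:
step_arm(
  steps=[
    [-0.3,[0.19,0.003,-0.015],[0,0.002,0]],
    [-0.3,[0.19,0.003,-0.015],[0,0.002,0]],
  ],
)

```text
time: 15.98
eef_pos: [0.4911, -0.2154, 0.106]
tool_rot: [-1.968, 0.31, 2.124]
wrist_force: [-0.1, -0.4, -0.8]
width: 0.0553
```

Request:
step_arm(
  steps=[
    [-0.3,[0.11,0,0.01],[0,0,0]],
    [-0.3,[0.11,0,0.01],[0,0,0]],
    [-0.3,[0,0,0],[0,0,0]],
  ],
)

```text
time: 16.23
eef_pos: [0.4817, -0.2124, 0.0703]
tool_rot: [-1.962, 0.309, 2.129]
wrist_force: [-0.5, 0.5, 1.4]
width: 0.0557
```

Run:
```python
from h import *
plan3([([.487,-.216,.073],-108,5)])
save("wrist","w18.png")
```

```text
pos [ 0.4817 -0.2124  0.0703] yaw -107.9 x [-0.078  0.025 -0.997] z [-0.948  0.307  0.082] j [ 0.35  0.88 -0.03  1.92  0.06  0.43 -1.62] F [-0.5  0.5  1.4] 0.05567089369956532
[[-0.021, 0.012, -0.04], [0.002, -0.007, -0.0]]
[ 0.487  -0.216   0.0729]
```

View pics/w18.png

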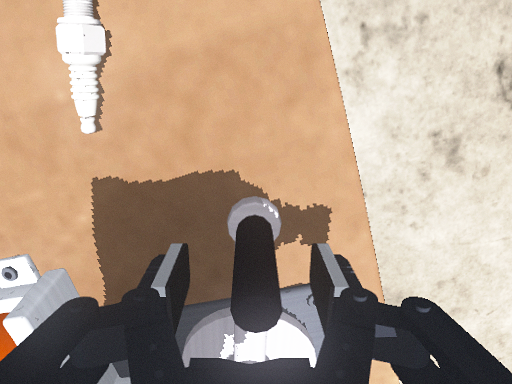

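Request:
step_arm(
  steps=[
    [-0.3,[-0.018,0.02,-0.038],[0,-0.005,0]],
    [-0.3,[0,0,0],[0,0,0]],
    [0.3,[0,0,0],[0,0,0]],
    [0.6,[0,0,0],[0,0,0]],
    [0.6,[0,0,0],[0,0,0]],
    [0.6,[0,0,0],[0,0,0]],
    [0.6,[0,0,0],[0,0,0]],
  ],
  newtons=40,
)

```text
time: 16.87
eef_pos: [0.4883, -0.2175, 0.0796]
tool_rot: [-1.969, 0.31, 2.125]
wrist_force: [1.1, 0.1, -6.1]
width: 0.0173
```

Run:
```python
from h import *
plan3([([.487,-.216,.073],-108,5)])
save("wrist","w19.png")
```

```text
pos [ 0.4883 -0.2175  0.0796] yaw -107.9 x [-0.073  0.023 -0.997] z [-0.949  0.306  0.076] j [ 0.35  0.87 -0.04  1.9   0.07  0.45 -1.61] F [ 1.1  0.1 -6.1] 0.01728597365548527
[[0.045, -0.007, 0.008], [0.003, -0.014, -0.001]]
[ 0.487 -0.216  0.073]
```

View pics/w19.png

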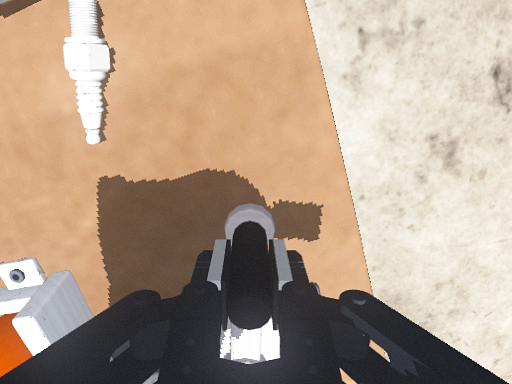

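```bash
cat >> h.py <<'E'
PV=np.array([.3834,-.1809])
def lev(p):
    d=np.array(p)[:2]-PV; return round(float(np.arctan2(d[1],d[0])),4),round(float(np.hypot(*d)),4)
E
python3 -c "
from h import *
print(lev(env.get_state()['eef_pos']))"
```

```text
(-0.3359, 0.1112)
```

Request:
step_arm(
  steps=[
    [0.6,[0.02,-0.025,0],[-0.03,-0.005,0]],
  ],
)

```text
time: 17.0
eef_pos: [0.4894, -0.216, 0.0781]
tool_rot: [-1.979, 0.29, 2.141]
wrist_force: [-3.9, -4.2, 27.8]
width: 0.0177
```

Request:
step_arm(
  steps=[
    [0.6,[0.01,-0.025,0],[-0.03,0,0]],
  ],
)

```text
time: 17.08
eef_pos: [0.4898, -0.2146, 0.0783]
tool_rot: [-1.992, 0.27, 2.156]
wrist_force: [-4.1, -3.2, 13.0]
width: 0.0175
```

Request:
step_arm(
  steps=[
    [0.6,[0.01,-0.025,0],[-0.03,0,0]],
  ],
)

```text
time: 17.17
eef_pos: [0.49, -0.2135, 0.0783]
tool_rot: [-2.006, 0.251, 2.169]
wrist_force: [-4.1, -3.9, 9.8]
width: 0.0176
```

Request:
step_arm(
  steps=[
    [0.6,[0,-0.03,0],[-0.02,0,0]],
    [0.6,[0,-0.03,0],[-0.02,0,0]],
  ],
)

```text
time: 17.33
eef_pos: [0.4905, -0.211, 0.0788]
tool_rot: [-2.023, 0.231, 2.189]
wrist_force: [0.0, -7.6, -8.2]
width: 0.0175
```

Request:
step_arm(
  steps=[
    [0.6,[0,-0.03,0],[-0.02,0,0]],
    [0.6,[0,-0.03,0],[-0.02,0,0]],
  ],
)

```text
time: 17.5
eef_pos: [0.4909, -0.209, 0.0786]
tool_rot: [-2.041, 0.212, 2.207]
wrist_force: [-2.4, -7.7, -1.3]
width: 0.0174
```

```bash
python3 -c "
from h import *
print(lev(env.get_state()['eef_pos'])); plan3([([.487,-.216,.073],-108,5)])"
```

```text
(-0.2557, 0.1111)
pos [ 0.4909 -0.209   0.0786] yaw -100.8 x [-0.078 -0.001 -0.997] z [-0.979  0.189  0.077] j [ 0.32  0.87 -0.03  1.9   0.12  0.45 -1.57] F [-2.4 -7.7 -1.3] 0.017415422428782294
[[0.02, 0.025, 0.007], [0.078, -0.007, -0.017]]
[[0.019, 0.026, 0.005], [0.079, -0.008, -0.016]]
[ 0.487  -0.2161  0.073 ]
```

Request:
step_arm(
  steps=[
    [0.6,[0,-0.035,0],[-0.015,0,0]],
    [0.6,[0,-0.035,0],[-0.015,0,0]],
  ],
)

```text
time: 17.67
eef_pos: [0.4915, -0.2068, 0.0787]
tool_rot: [-2.054, 0.203, 2.222]
wrist_force: [-1.7, -10.1, -2.2]
width: 0.0175
```

Request:
step_arm(
  steps=[
    [0.6,[0,-0.035,0],[-0.015,0,0]],
    [0.6,[0,-0.035,0],[-0.015,0,0]],
  ],
)

```text
time: 17.83
eef_pos: [0.4919, -0.2048, 0.0787]
tool_rot: [-2.068, 0.196, 2.236]
wrist_force: [-0.9, -9.6, -2.8]
width: 0.0175
```

Request:
step_arm(
  steps=[
    [0.6,[0,-0.035,0],[-0.015,0,0]],
  ],
)

```text
time: 17.92
eef_pos: [0.4922, -0.2039, 0.0787]
tool_rot: [-2.075, 0.192, 2.243]
wrist_force: [-1.1, -9.9, -2.2]
width: 0.0175
```

Request:
step_arm(
  steps=[
    [0.6,[0,-0.045,0],[-0.015,0,0]],
  ],
)

```text
time: 18.0
eef_pos: [0.4925, -0.2023, 0.0787]
tool_rot: [-2.082, 0.19, 2.25]
wrist_force: [-1.3, -11.8, -1.3]
width: 0.0174
```

Request:
step_arm(
  steps=[
    [0.6,[0,-0.045,0],[-0.015,0,0]],
  ],
)

```text
time: 18.08
eef_pos: [0.4928, -0.2008, 0.0787]
tool_rot: [-2.089, 0.188, 2.257]
wrist_force: [-0.7, -12.3, -2.3]
width: 0.0179
```

Request:
step_arm(
  steps=[
    [0.6,[0,-0.045,0],[-0.015,0,0]],
  ],
)

```text
time: 18.17
eef_pos: [0.4931, -0.1994, 0.0787]
tool_rot: [-2.096, 0.186, 2.264]
wrist_force: [-0.7, -12.3, -3.6]
width: 0.0172
```

Request:
step_arm(
  steps=[
    [0.6,[0,-0.045,0],[-0.015,0,0]],
  ],
)

```text
time: 18.25
eef_pos: [0.4936, -0.1972, 0.0784]
tool_rot: [-2.103, 0.182, 2.271]
wrist_force: [0.5, -9.2, -3.0]
width: 0.0173
```

```bash
python3 -c "
from h import *
print(lev(env.get_state()['eef_pos'])); plan3([])"
```

```text
(-0.1466, 0.1114)
pos [ 0.4936 -0.1972  0.0784] yaw -96.3 x [-0.079 -0.05  -0.996] z [-0.991  0.114  0.073] j [ 0.25  0.87  0.    1.93  0.16  0.42 -1.58] F [ 0.5 -9.2 -3. ] 0.01731888925412049
[ 0.4936 -0.1972  0.0784]
```

Request:
step_arm(
  steps=[
    [0.6,[0,-0.035,0],[-0.02,0,-0.01]],
  ],
)

```text
time: 18.33
eef_pos: [0.4942, -0.1933, 0.0782]
tool_rot: [-2.109, 0.159, 2.276]
wrist_force: [0.1, -0.4, 4.7]
width: 0.0174
```

Request:
step_arm(
  steps=[
    [0.6,[0,-0.03,0],[-0.02,0,-0.01]],
  ],
)

```text
time: 18.42
eef_pos: [0.4947, -0.1898, 0.0783]
tool_rot: [-2.114, 0.132, 2.282]
wrist_force: [2.4, -5.3, -1.6]
width: 0.0174
```

Request:
step_arm(
  steps=[
    [0.6,[0,-0.03,0],[-0.02,0,-0.01]],
  ],
)

```text
time: 18.5
eef_pos: [0.4951, -0.187, 0.0783]
tool_rot: [-2.12, 0.108, 2.287]
wrist_force: [-0.3, -7.4, -1.6]
width: 0.0178
```

```bash
python3 -c "
from h import *
print(lev(env.get_state()['eef_pos'])); plan3([])"
```

```text
(-0.0543, 0.1119)
pos [ 0.4951 -0.187   0.0783] yaw -93.6 x [-0.077 -0.031 -0.997] z [-0.995  0.065  0.074] j [ 0.26  0.86 -0.03  1.93  0.17  0.42 -1.55] F [-0.3 -7.4 -1.6] 0.01780513448749612
[ 0.4951 -0.187   0.0783]
```

Request:
step_arm(
  steps=[
    [0.6,[0,-0.035,0],[-0.02,0,-0.01]],
    [0.6,[0,-0.035,0],[-0.02,0,-0.01]],
  ],
)

```text
time: 18.67
eef_pos: [0.4954, -0.1828, 0.0784]
tool_rot: [-2.131, 0.066, 2.297]
wrist_force: [-0.5, -9.8, -1.3]
width: 0.0174
```

Request:
step_arm(
  steps=[
    [0.6,[0,-0.04,0],[-0.02,0,-0.01]],
    [0.6,[0,-0.04,0],[-0.02,0,-0.01]],
  ],
)

```text
time: 18.83
eef_pos: [0.4955, -0.1792, 0.0785]
tool_rot: [2.134, -0.028, -2.297]
wrist_force: [-0.5, -10.3, -4.5]
width: 0.0172
```

Request:
step_arm(
  steps=[
    [0.6,[0,-0.04,0],[-0.02,0,-0.01]],
  ],
)

```text
time: 18.92
eef_pos: [0.4955, -0.1778, 0.0786]
tool_rot: [2.13, -0.01, -2.291]
wrist_force: [1.1, -12.0, -3.9]
width: 0.0179
```

```bash
python3 -c "
from h import *
print(lev(env.get_state()['eef_pos'])); plan3([])"
```

```text
(0.0276, 0.1121)
pos [ 0.4955 -0.1778  0.0786] yaw -89.7 x [-0.072 -0.014 -0.997] z [-0.997 -0.004  0.073] j [ 0.27  0.86 -0.06  1.93  0.19  0.42 -1.51] F [  1.1 -12.   -3.9] 0.017928329061409808
[ 0.4955 -0.1778  0.0786]
```

Request:
step_arm(
  steps=[
    [0.6,[0,-0.045,0],[-0.025,0,-0.01]],
  ],
)

```text
time: 19.0
eef_pos: [0.4955, -0.1761, 0.0786]
tool_rot: [2.125, 0.012, -2.283]
wrist_force: [1.5, -13.4, -3.0]
width: 0.0171
```

Request:
step_arm(
  steps=[
    [0.6,[0,-0.045,0],[-0.025,0,-0.01]],
  ],
)

```text
time: 19.08
eef_pos: [0.4954, -0.1746, 0.0786]
tool_rot: [2.119, 0.032, -2.274]
wrist_force: [1.2, -13.2, -5.4]
width: 0.0174
```

Request:
step_arm(
  steps=[
    [0.6,[0,-0.045,0],[-0.025,0,-0.01]],
  ],
)

```text
time: 19.17
eef_pos: [0.4953, -0.1731, 0.0787]
tool_rot: [2.113, 0.053, -2.266]
wrist_force: [1.2, -12.9, -4.5]
width: 0.0175
```

Request:
step_arm(
  steps=[
    [0.6,[0,-0.045,0],[-0.025,0,-0.01]],
  ],
)

```text
time: 19.25
eef_pos: [0.4952, -0.1716, 0.0787]
tool_rot: [2.107, 0.073, -2.258]
wrist_force: [0.6, -11.3, -4.3]
width: 0.0175
```

```bash
python3 -c "
from h import *
print(lev(env.get_state()['eef_pos'])); plan3([])"
```

```text
(0.083, 0.1122)
pos [ 0.4952 -0.1716  0.0787] yaw -86.0 x [-0.068 -0.006 -0.998] z [-0.995 -0.07   0.069] j [ 0.28  0.86 -0.08  1.94  0.21  0.42 -1.47] F [  0.6 -11.3  -4.3] 0.017541767364271783
[ 0.4952 -0.1716  0.0787]
```

Request:
step_arm(
  steps=[
    [0.6,[0,-0.045,0],[-0.025,0,-0.005]],
  ],
)

```text
time: 19.33
eef_pos: [0.495, -0.1697, 0.0787]
tool_rot: [2.1, 0.09, -2.247]
wrist_force: [1.4, -9.8, -4.1]
width: 0.0175
```

Request:
step_arm(
  steps=[
    [0.6,[0,-0.04,0],[-0.02,0,-0.005]],
  ],
)

```text
time: 19.42
eef_pos: [0.4947, -0.1663, 0.0787]
tool_rot: [2.094, 0.107, -2.239]
wrist_force: [-0.2, -0.9, -1.2]
width: 0.0174
```

Request:
step_arm(
  steps=[
    [0.6,[0,-0.035,0],[-0.02,0,-0.005]],
  ],
)

```text
time: 19.5
eef_pos: [0.4943, -0.1622, 0.0787]
tool_rot: [2.088, 0.128, -2.232]
wrist_force: [-0.1, -5.4, -0.7]
width: 0.0176
```

```bash
python3 -c "
from h import *
print(lev(env.get_state()['eef_pos'])); plan3([])"
```

```text
(0.1672, 0.1124)
pos [ 0.4943 -0.1622  0.0787] yaw -83.3 x [-0.067 -0.003 -0.998] z [-0.991 -0.117  0.067] j [ 0.27  0.86 -0.09  1.95  0.22  0.41 -1.45] F [-0.1 -5.4 -0.7] 0.017573589017887983
[ 0.4943 -0.1622  0.0787]
```

Request:
step_arm(
  steps=[
    [0.6,[0,-0.035,0.002],[-0.025,0,0]],
    [0.6,[0,-0.035,0.002],[-0.025,0,0]],
  ],
)

```text
time: 19.67
eef_pos: [0.4934, -0.1567, 0.0789]
tool_rot: [2.068, 0.163, -2.206]
wrist_force: [2.7, -10.6, -6.3]
width: 0.0169
```

Request:
step_arm(
  steps=[
    [0.6,[0,-0.04,0.002],[-0.025,0,0]],
    [0.6,[0,-0.04,0.002],[-0.025,0,0]],
  ],
)

```text
time: 19.83
eef_pos: [0.4924, -0.1521, 0.0789]
tool_rot: [2.048, 0.193, -2.177]
wrist_force: [3.5, -12.9, -6.5]
width: 0.0178
```

Request:
step_arm(
  steps=[
    [0.6,[0,-0.045,0.002],[-0.025,0,0]],
  ],
)

```text
time: 19.92
eef_pos: [0.4918, -0.1497, 0.0788]
tool_rot: [2.038, 0.206, -2.163]
wrist_force: [3.1, -13.7, -7.1]
width: 0.0174
```

Request:
step_arm(
  steps=[
    [0.6,[0,-0.045,0.002],[-0.025,0,0]],
  ],
)

```text
time: 20.0
eef_pos: [0.4913, -0.1475, 0.0788]
tool_rot: [2.028, 0.218, -2.149]
wrist_force: [4.3, -13.3, -7.6]
width: 0.0179
```

```bash
python3 -c "
from h import *
print(lev(env.get_state()['eef_pos'])); plan3([])"
```

```text
(0.3005, 0.1129)
pos [ 0.4913 -0.1475  0.0788] yaw -76.8 x [-0.054 -0.029 -0.998] z [-0.972 -0.228  0.059] j [ 0.23  0.85 -0.08  1.99  0.27  0.37 -1.43] F [  4.3 -13.3  -7.6] 0.01787802454619128
[ 0.4913 -0.1475  0.0788]
```

Request:
step_arm(
  steps=[
    [0.6,[0,-0.045,0.002],[-0.025,0,-0.01]],
  ],
)

```text
time: 20.08
eef_pos: [0.4906, -0.1453, 0.0788]
tool_rot: [2.02, 0.238, -2.138]
wrist_force: [3.9, -14.1, -5.8]
width: 0.0175
```

Request:
step_arm(
  steps=[
    [0.6,[0,-0.045,0.002],[-0.025,0,-0.01]],
  ],
)

```text
time: 20.17
eef_pos: [0.49, -0.1433, 0.0788]
tool_rot: [2.013, 0.259, -2.129]
wrist_force: [3.2, -12.8, -6.6]
width: 0.0176
```

```bash
python3 -c "
from h import *
print(lev(env.get_state()['eef_pos'])); plan3([])"
```

```text
(0.3389, 0.113)
pos [ 0.49   -0.1433  0.0788] yaw -74.7 x [-0.052 -0.025 -0.998] z [-0.963 -0.262  0.057] j [ 0.23  0.85 -0.09  2.    0.29  0.36 -1.41] F [  3.2 -12.8  -6.6] 0.017563335894968713
[ 0.49   -0.1433  0.0788]
```

Request:
step_arm(
  steps=[
    [0.6,[0,-0.04,0.002],[-0.025,0,-0.01]],
  ],
)

```text
time: 20.25
eef_pos: [0.4889, -0.1409, 0.0788]
tool_rot: [2.005, 0.281, -2.12]
wrist_force: [0.8, -4.3, -3.7]
width: 0.0174
```

Request:
step_arm(
  steps=[
    [0.6,[0,-0.04,0.002],[-0.025,0,-0.01]],
  ],
)

```text
time: 20.33
eef_pos: [0.4872, -0.1362, 0.0788]
tool_rot: [1.995, 0.308, -2.112]
wrist_force: [0.8, -2.8, -1.8]
width: 0.0173
```

Request:
step_arm(
  steps=[
    [0.6,[0,-0.015,0.001],[-0.01,0,0]],
    [0.6,[0,0,0],[0,0,0]],
    [0.6,[0,0,0],[0,0,0]],
  ],
)

```text
time: 20.58
eef_pos: [0.4864, -0.1342, 0.0789]
tool_rot: [1.989, 0.318, -2.106]
wrist_force: [1.8, -3.5, -2.0]
width: 0.0174
```

Run:
```python
from h import *
print(lev(env.get_state()['eef_pos'])); plan3([])
save("wrist","w30.png")
for c in ["top","side"]:
    save(c,c+"30.png")
    for t,z in [("oil_filter_a_mid",.0435),("oil_filter_b_mid",.0435),("lever_knob",.07),("wrench",.005),("part_box_d",.028),("spark_plug_a",.01)]:
        q=env.pinpoint(c,t); print(c,t,[(np.round(a["pixel"]),round(a["p"],2),onz(c,a["pixel"],z).round(3)) for a in q[:1]])
im=cv2.imread("pics/top30.png")
cv2.imwrite("pics/top30z.png",cv2.resize(im[140:280,110:390],(784,392),interpolation=cv2.INTER_CUBIC))
im=cv2.imread("pics/side30.png")
cv2.imwrite("pics/side30z.png",cv2.resize(im[120:310,150:360],(660,597),interpolation=cv2.INTER_CUBIC))
print(lev(env.get_state()['eef_pos'])); plan3([])
```

```text
(0.426, 0.1131)
pos [ 0.4864 -0.1342  0.0789] yaw -71.9 x [-0.054 -0.015 -0.998] z [-0.949 -0.31   0.057] j [ 0.23  0.84 -0.11  2.01  0.3   0.36 -1.39] F [ 1.8 -3.5 -2. ] 0.017406534551264615
[ 0.4864 -0.1342  0.0789]
top oil_filter_a_mid [(array([265., 220.]), 0.97, array([0.435, 0.038, 0.044]))]
top oil_filter_b_mid [(array([287., 225.]), 0.74, array([ 0.42 , -0.022,  0.044]))]
top lever_knob [(array([329., 200.]), 0.87, array([ 0.486, -0.136,  0.07 ]))]
top wrench [(array([180., 257.]), 0.81, array([0.333, 0.28 , 0.005]))]
top part_box_d [(array([330., 140.]), 0.66, array([ 0.656, -0.152,  0.028]))]
top spark_plug_a [(array([332., 167.]), 0.62, array([ 0.581, -0.159,  0.01 ]))]
side oil_filter_a_mid [(array([233., 199.]), 0.58, array([0.434, 0.049, 0.043]))]
side oil_filter_b_mid [(array([225., 218.]), 0.84, array([ 0.424, -0.023,  0.043]))]
side lever_knob [(array([246., 244.]), 0.81, array([ 0.486, -0.128,  0.07 ]))]
side wrench [(array([214., 162.]), 0.66, array([0.342, 0.266, 0.005]))]
side part_box_d [(array([330., 277.]), 0.82, array([ 0.669, -0.171,  0.028]))]
side spark_plug_a [(array([296., 281.]), 0.53, array([ 0.598, -0.173,  0.01 ]))]
(0.4249, 0.1131)
pos [ 0.4864 -0.1343  0.0789] yaw -72.0 x [-0.054 -0.015 -0.998] z [-0.949 -0.309  0.057] j [ 0.23  0.84 -0.11  2.01  0.3   0.36 -1.39] F [ 0.6 -4.1 -2.6] 0.01713948223393438
[ 0.4864 -0.1343  0.0789]
```

View pics/w30.png

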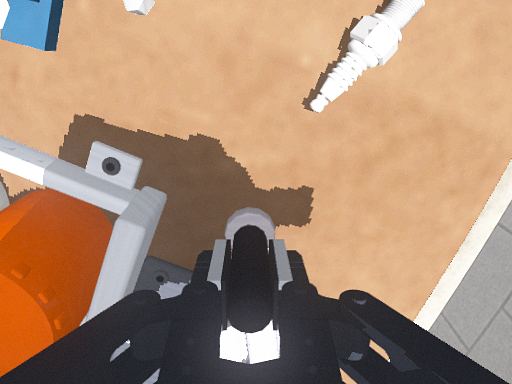

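View pics/side30z.png

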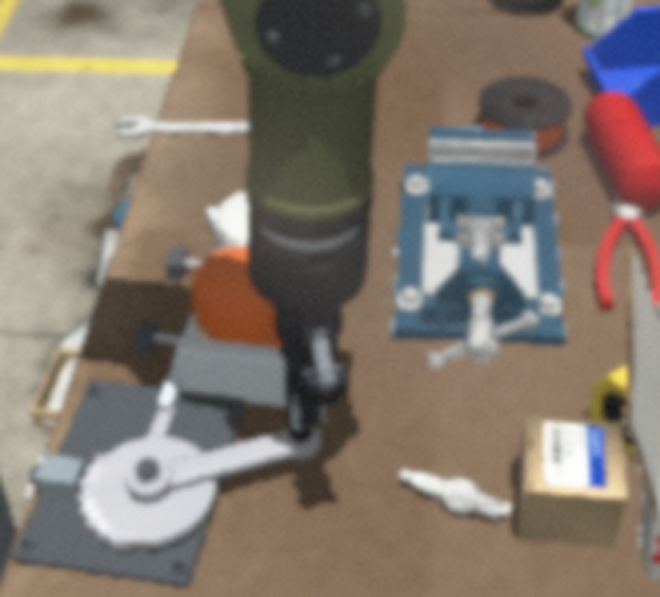

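View pics/top30z.png

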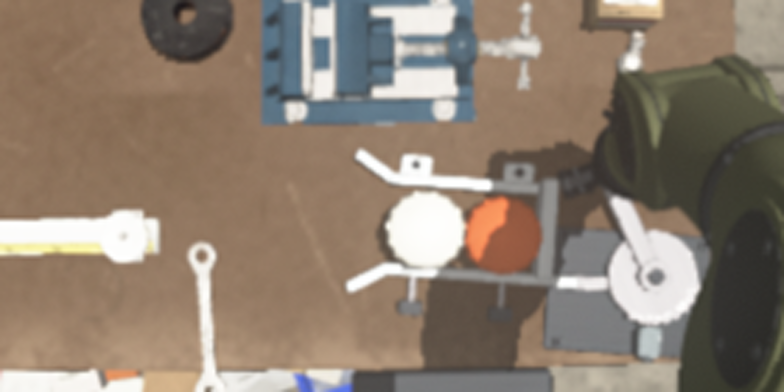

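```bash
python3 -c "
from h import *
print(env.finish_job()); st()"
```

```text
the job is handed in; nothing more can be done
None
the job is handed in; nothing more can be done
```

The job is done and handed in at about 21 s of the 72 s allowed. The arm is still gripping the knob.

**Filters:** I pushed the orange filter into the lane until it stopped with about 17 N against the end stop. I then pushed the white one in until the force rose to about 15 N. The second stopping point was within about 1 mm of where two touching filters should end up. The final top and side pictures show both upright in single file, touching each other and the stop.

**Lever:** I gripped the knob at 40 N and turned the lever to three clicks. The force built to 12–14 N and dropped each time, at lever angles of about -0.11, 0.13 and 0.38 rad. I stopped at about 0.43 rad, roughly 0.05 rad past the third click, with about 4 N still on the knob. That is inside the 0.15 rad limit and well below what a fourth click would need.

**Other things:** By eye, the wrench, carton and spark plug have not moved. The detections from before and after mostly agree to about 1 cm. The top camera's wrench reading differs more, and I put that down to detection noise. While I was seating the grip, one downward step briefly loaded the wrist to about 28 N, below the force limits.

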